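# Open the stuck paint box and sort the bulged paint tins

## Task

A jar of primer stands on the stuck lid of the paint box: stand the jar upright on the cork mat, take the scraper, lever the lid up by putting the blade in the notch (do not lift it with the fingers), open it past upright, and lay the scraper back down flat on the bench. Sort the flat paint tins by whether they stand steady or rock when pressed down at the rim: stand the steady ones upright side by side on the floor of the paint box, and put those that rock, their bottoms having bulged, in the grey scrap bin. Leave the lid open, and do not disturb the mug, the tape or the bottle.

Things in the scene. Friction and masses are not known exactly. Their poses are not given: they have to be found in the camera images.
- tin_1_mid (a point): closed flat paint tin with a coloured band, 64 mm in diameter, 22 mm high, 0.09 to 0.18 kg; point at its centre, 11 mm up, z up. Sound or bulged: all stand level when left alone, but 2 to 5 N down on the rim tips a bulged one about 0.16 rad (pressed rim sinks 4 mm, far rim lifts 6), and it rocks back when let go; a sound one does not move. Some of the six are absent
- tin_2_mid (a point): closed flat paint tin with a coloured band, 64 mm in diameter, 22 mm high, 0.09 to 0.18 kg; point at its centre, 11 mm up, z up. Sound or bulged: all stand level when left alone, but 2 to 5 N down on the rim tips a bulged one about 0.16 rad (pressed rim sinks 4 mm, far rim lifts 6), and it rocks back when let go; a sound one does not move. Some of the six are absent
- tin_3_mid (a point): closed flat paint tin with a coloured band, 64 mm in diameter, 22 mm high, 0.09 to 0.18 kg; point at its centre, 11 mm up, z up. Sound or bulged: all stand level when left alone, but 2 to 5 N down on the rim tips a bulged one about 0.16 rad (pressed rim sinks 4 mm, far rim lifts 6), and it rocks back when let go; a sound one does not move. Some of the six are absent
- tin_4_mid (a point): closed flat paint tin with a coloured band, 64 mm in diameter, 22 mm high, 0.09 to 0.18 kg; point at its centre, 11 mm up, z up. Sound or bulged: all stand level when left alone, but 2 to 5 N down on the rim tips a bulged one about 0.16 rad (pressed rim sinks 4 mm, far rim lifts 6), and it rocks back when let go; a sound one does not move. Some of the six are absent
- tin_5_mid (a point): closed flat paint tin with a coloured band, 64 mm in diameter, 22 mm high, 0.09 to 0.18 kg; point at its centre, 11 mm up, z up. Sound or bulged: all stand level when left alone, but 2 to 5 N down on the rim tips a bulged one about 0.16 rad (pressed rim sinks 4 mm, far rim lifts 6), and it rocks back when let go; a sound one does not move. Some of the six are absent
- tin_6_mid (a point): closed flat paint tin with a coloured band, 64 mm in diameter, 22 mm high, 0.09 to 0.18 kg; point at its centre, 11 mm up, z up. Sound or bulged: all stand level when left alone, but 2 to 5 N down on the rim tips a bulged one about 0.16 rad (pressed rim sinks 4 mm, far rim lifts 6), and it rocks back when let go; a sound one does not move. Some of the six are absent
- box: plywood paint box fixed to the bench, 170 mm (x) by 246 mm (y) by 56 mm high without the lid, walls 7 mm, floor 8 mm thick; origin under its centre at bench height; its x axis points from the notched front to the hinge side
- notch (a point): on the outer front face of the paint box: centre of the notch under the lid, a gap 90 mm wide (along the box's y) and 11 mm high (5.5 mm above and below this point, the lid's underside being the top of it) through the 7 mm front wall; axes as the box
- lid_hinge (a point): middle of the lid's hinge line, at the box's back edge at the height of the lid's underside, 170 mm behind the front face; the hinge runs along the box's y
- lid (a joint): paint box lid, a flat plywood board 170 by 246 by 7 mm flush with the box all round, no handle: 0 shut, grows as the front edge rises, 1.57 upright, stops at 2.2; stiff hinge, about 0.12 N m, so the lid (0.13 kg) stays where it is left; about 1.4 N at the front edge lifts it
- lid_edge (a point): middle of the lid's front edge, at its underside; moves with the lid
- jar_mid (a point): closed white jar of primer with a blue cap, a cylinder 62 mm in diameter (cap 60 mm), 64 mm high, 0.22 kg; the point is its centre, 32 mm up, z axis up; it starts standing on the paint box lid
- mat: square cork mat fixed on the bench, 105 by 105 by 4 mm; origin at its centre, at bench height
- scraper_mid (a point): scraper lying on the bench: dark wooden handle 20 mm wide, 22 mm high (flat sides), from 55 mm behind this point to 45 mm ahead; then a stiff steel blade 2 mm thick, 30 mm wide, its tip 125 mm ahead of the point, level with it (11 mm above the underside); the point is at the handle's mid height near the balance; x axis towards the blade tip, z up
- bin: grey plastic scrap bin fixed to the bench, open topped, 150 mm (x) by 246 mm (y) by 45 mm high, walls and floor 5 mm; origin under its centre
- mug: white mug full of brushes, 76 mm wide, 95 mm high (brushes to 150 mm); bystander, origin under its centre
- tape: yellow roll of masking tape lying flat, 90 mm wide, 24 mm high; bystander, origin under its centre
- medium: brown glass bottle of painting medium, 60 mm wide, 150 mm high; bystander, origin under its centre
Mind the look-alikes: they are no part of the job. Leave any black or pink look-alike of the part that bears tin_6_mid alone.

How it is judged:
By the outcome, as a careful person would: the job done as asked, in the order asked, and still so for the second after the job is handed in, with the robot touching nothing.
Of tin_1, tin_2, tin_3, tin_4, tin_5, tin_6 only 3 to 5 are there at a start; the rules pass over those that are not, and their reading is None.
At some moment in a run one of tin_1, tin_2, tin_3, tin_4, tin_5, tin_6 may be knocked a few centimetres aside while the robot is not near it.
It also fails if it takes over 210 s, if anything falls off the work surface, if the arm or the gripper's body presses on something with over 40 N, if the wrist force passes 120 N, or if a joint passes its speed limit or range.

## Robot

A 6-joint arm with a two-finger parallel gripper is mounted at the origin on the work surface. World frame = base frame: x ahead of the robot, y to its left, z up, the work surface at z = 0. Lengths are in mm, angles in rad, forces in N, time in s.
With the tool pointing down it reaches from about 350 to 875 mm from the base axis. Payload 4.2 kg.
Tool frame: the origin (TCP) lies between the finger pads; the fingertips stand 17 mm ahead of it and the grasp point (between the pads) lies 2 mm behind it (nose_length is the distance from the TCP to the fingertips, in mm); z points along the fingers, y is the direction in which the jaws open and shut (so a half turn about z gives the same grasp; the last joint's range is limited). The gripper opens to 85 mm and grips with 20 to 120 N. Pads are 22 mm wide; open, the fingers measure 114 mm over their backs; the gripper's body (76 mm by 85 mm) begins 54 mm behind the grasp point. The pads swing forward as they close: fully open they stand 13 mm farther back than shut.
Start: joints at [1.582, 0.385, 0.008, 0, -1.194, -0.259], TCP at [153.263, 605.896, 248.312] pointing down, gripper open.
Joint ranges: [-3.14, 3.14], [-1.21, 2.06], [-1.07, 1.41], [-3.16, 2.05], [-2.99, -0.16], [-3.1, 3.1]. Speed limits (rad/s): [2.79, 2.79, 3.14, 3.14, 3.14, 3.14].

## Interface

Orientations are given as a unit quaternion [x, y, z, w].
In Python, from bench import * gives the robot as it stands.
- The arm moves only by the tool jog_arm, never from a script. Its argument "increments" is a list of rows, each a list of 4 numbers: the shift along the tool's x, y, z in m, then the turn about the tool's z in degrees. A call has 1 to 10 rows; each row is the pose to reach, as a shift and turn from the pose measured when the call began, along the tool's axes at that moment; what a row does not reach only later rows make up. A row lasts 1/8 s, in which the tool goes at most 62.5 mm and 10.7 degrees, less where a joint would pass 70% of its speed; a pose out of reach is approached as far as the arm can. A call with a gripper value outside its range is refused whole. "hand" is the gripper's target within -1 to 1 (fully open at 1, half-way at 0, shut at -1), set as the call begins (left out, the last holds). The fingers move at their own pace and stop on an object; the grip force is fixed at half the most. Time passes only in rows, so rows that repeat a pose let the fingers close. It gives the time, the measured TCP pose, the force and the opening at its end, in the units of the state.
- read_state(): the state, without advancing time (a new reading comes with each control period).
- get_image(name): name is "side" or "top"; returns the picture (420x560x3 uint8, red, green, blue); there is no depth.
- calibration(name): a dict with "fx", "fy", "cx", "cy" (pixels), "D" ([k1, k2, p1, p2, k3] as OpenCV has them; the pictures are not rectified), "position" and "rotation" of the camera in the world. Camera axes: x right, y up, looking along -z (the intrinsics and any distortion apply to the point x, -y, -z); pixel columns grow to the right and rows downward; lengths in mm; the calibration is good to about 2 mm. A picture is of the moment at which its call begins. calibration takes no time and is no camera call.
- job_done(): hands the job in, once; it reports no verdict.
The state is a dict: "clock": time; "joints": joint angles; "joint_vel": joint speeds; "joint_efforts": joint torques, N m; "position": TCP position; "ee_rot": TCP orientation; "contact_force": force on the tool from outside, world axes, zero at the start; "wrist_torque": the same for the moment, N m; "gripper_width": finger opening in mm.
Only numpy, scipy, OpenCV 4.12 (cv2) and the standard library are available. Lean on these libraries where they do the work, as an engineer would, in place of code of your own. Each camera call takes 0.05 s, during which the arm holds its last target.

## Working session

There is one attempt and no reset: what is moved stays moved. The work goes in short steps, Python scripts to look and compute and a tool call to move; the robot and the scene stay as the last step left them, time stands still between calls to the robot, and variables do not carry over. Pictures are saved under pics/ and viewed, and the job is handed in when it is done.

Besides the shell and the picture viewer there is one more tool, called after "Request:" as name(argument=value, ...) on one line, values as JSON. jog_arm: Moves the arm, as the interface text tells. Its arguments: {"type":"object","properties":{"increments":{"type":"array"},"hand":{"type":"number"}},"required":["increments"]}

```bash
ls; mkdir -p pics; python3 - <<'E'
from bench import *
import cv2
for n in("side","top"):
    im=get_image(n); cv2.imwrite(f"pics/{n}0.png",im[:,:,::-1]); c=calibration(n); print(n,c)
print(read_state())
E
```

```text
pics
side {'fx': 458.0888793860198, 'fy': 458.0888793860198, 'cx': 276.45572425822786, 'cy': 211.744610805863, 'D': array([0.04077963, 0.        , 0.        , 0.        , 0.        ]), 'position': array([538.44716412, 947.41428485, 689.70986745]), 'rotation': array([-0.01350364,  0.48830047,  0.87255079, -0.00595202])}
top {'fx': 382.78832671918275, 'fy': 382.78832671918275, 'cx': 277.7307373138901, 'cy': 209.17208073263902, 'D': array([-0.01963402,  0.        ,  0.        ,  0.        ,  0.        ]), 'position': array([ 452.45773692,  -32.6249626 , 1239.48885114]), 'rotation': array([-0.0395622 ,  0.0386524 ,  0.71279297, -0.69919025])}
{'clock': 0.1, 'joints': array([ 1.58156384e+00,  3.85467137e-01,  6.72708076e-03, -4.15332121e-04,
       -1.19404388e+00, -2.58607181e-01]), 'joint_vel': array([-0.00011152, -0.00234249,  0.0046264 ,  0.0006066 , -0.00105511,
       -0.00022706]), 'joint_efforts': array([-2.18160121e-04, -3.93318307e+01,  1.88928777e+01,  4.19793874e+00,
       -2.60389104e-03,  3.31567648e-06]), 'position': array([153.18185057, 605.40745549, 247.32758531]), 'ee_rot': array([ 9.92321779e-01, -1.23678863e-01, -5.78285429e-05,  1.01072328e-03]), 'contact_force': array([ 1.00596057,  0.29790588, -0.28597184]), 'wrist_torque': array([-0.00038563, -0.01429189,  0.01194157]), 'gripper_width': 85.4253782714771}
```

View pics/side0.png

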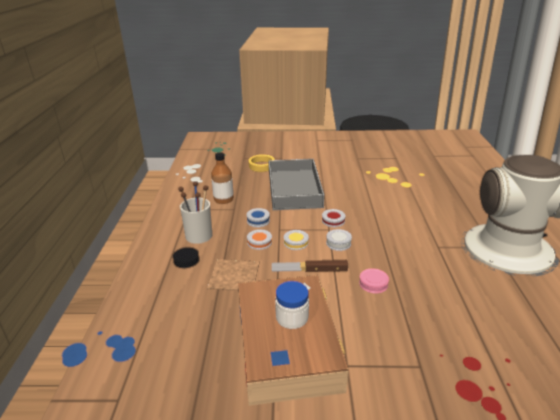

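View pics/top0.png

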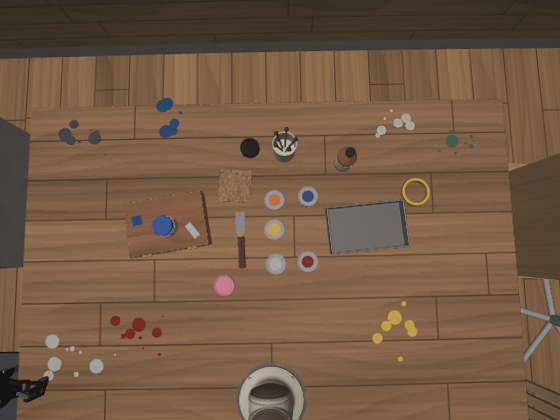

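```bash
cat > h.py <<'E'
from bench import *
import cv2, numpy as np
from scipy.spatial.transform import Rotation as R
def cal(n):
    c=calibration(n); K=np.array([[c['fx'],0,c['cx']],[0,c['fy'],c['cy']],[0,0,1.]])
    return K,np.array(c['D']),np.array(c['position']),R.from_quat(c['rotation']).as_matrix()
def ray(n,uv):
    K,D,p,M=cal(n); q=cv2.undistortPoints(np.array(uv,float).reshape(-1,1,2),K,D).reshape(-1,2)
    d=np.c_[q[:,0],-q[:,1],-np.ones(len(q))]@M.T
    return p,d
def onz(n,uv,z):
    p,d=ray(n,uv); t=(z-p[2])/d[:,2]; return p+d*t[:,None]
def proj(n,P):
    K,D,p,M=cal(n); c=(np.atleast_2d(P)-p)@M; c=c*[1,-1,-1]
    return cv2.projectPoints(c,np.zeros(3),np.zeros(3),K,D)[0].reshape(-1,2)
def tri(a,b):
    p1,d1=ray('side',[a]);p2,d2=ray('top',[b]);d1=d1[0];d2=d2[0]
    s=np.linalg.lstsq(np.c_[d1,-d2],p2-p1,rcond=None)[0]
    A=p1+s[0]*d1;B=p2+s[1]*d2
    return (A+B)/2,np.linalg.norm(A-B)
def crop(n,x0,y0,x1,y1,out,k=4,im=None):
    im=get_image(n) if im is None else im
    c=cv2.resize(im[y0:y1,x0:x1],None,fx=k,fy=k,interpolation=cv2.INTER_CUBIC)
    cv2.imwrite(out,c[:,:,::-1])
E
python3 - <<'E'
from h import *
a=cv2.imread('pics/side0.png')[:,:,::-1];b=cv2.imread('pics/top0.png')[:,:,::-1]
crop('side',170,200,400,400,'pics/s1.png',3,a)
crop('top',110,130,330,300,'pics/t1.png',3,b)
print(proj('top',[[153.,605,247],[0,0,0],[500,0,0]]))
E
```

```text
[[ 28.15384172 375.4885803 ]
 [270.9465049  398.39274606]
 [268.25849102 237.09515533]]
```

View pics/s1.png

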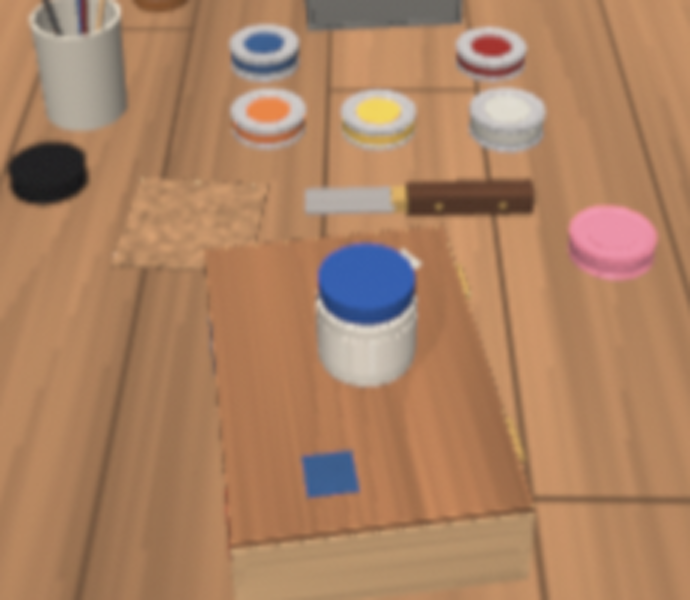

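View pics/t1.png

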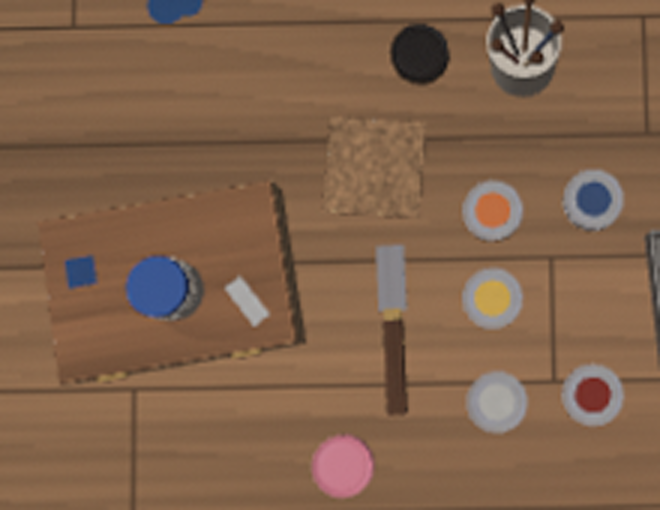

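```bash
python3 - <<'E'
from h import *
a=cv2.imread('pics/side0.png')[:,:,::-1];b=cv2.imread('pics/top0.png')[:,:,::-1]
crop('side',230,270,350,400,'pics/s2.png',6,a)
crop('top',118,185,218,262,'pics/t2.png',7,b)
E
```

```text
(no output)
```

View pics/s2.png

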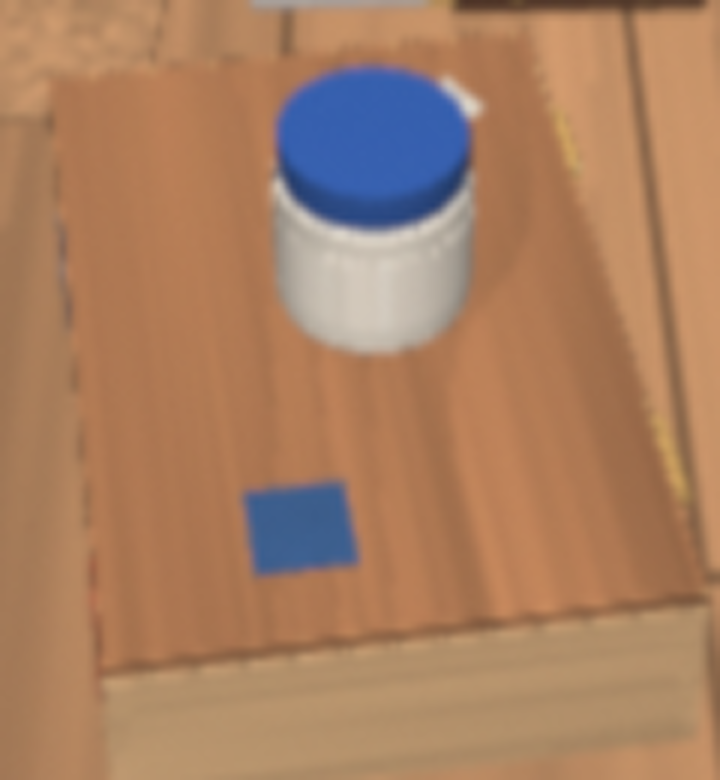

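View pics/t2.png

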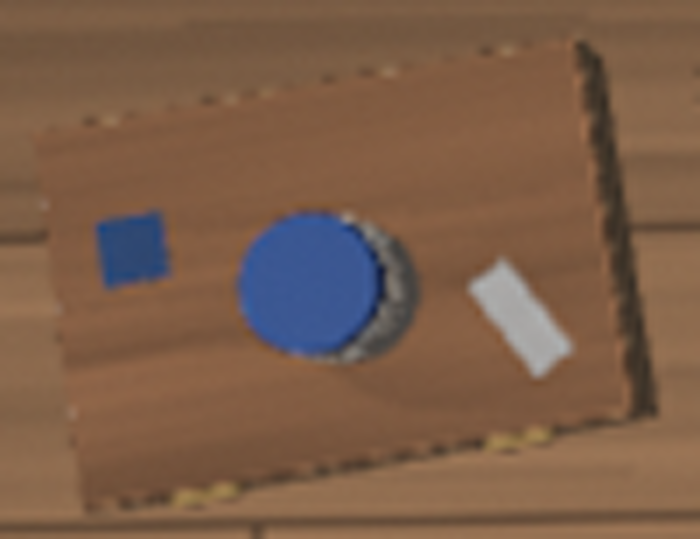

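```bash
python3 - <<'E'
from h import *
a=cv2.imread('pics/side0.png')[:,:,::-1];b=cv2.imread('pics/top0.png')[:,:,::-1]
def u(p,k,o): return (np.array(p,float)+.5)/k-.5+o
T=[u(p,7,(118,185)) for p in [(35,135),(577,42),(630,413),(85,510)]]
S=[u(p,6,(230,270)) for p in [(103,672),(50,78),(530,45),(708,603)]] # far+x near-cam, far+x, robot side far, robot side near
W=onz('top',T,63); print('lid top corners',W.round(1)); print('c',W.mean(0)); 
for i in range(4): print(np.linalg.norm(W[i]-W[(i+1)%4]))
W2=onz('side',S,63); print(W2.round(1),W2.mean(0))
for i in range(4): print(np.linalg.norm(W2[i]-W2[(i+1)%4]))
d=W[1]-W[0];print(np.degrees(np.arctan2(d[1],d[0])));d=W[3]-W[0];print(np.degrees(np.arctan2(d[1],d[0])))
d=W2[1]-W2[0];print(np.degrees(np.arctan2(d[1],d[0])))
# colours
def blobs(im,lo,hi,n,amin=20):
    h=cv2.cvtColor(im,cv2.COLOR_RGB2HSV);m=cv2.inRange(h,lo,hi)
    k,l,st,c=cv2.connectedComponentsWithStats(m)
    return [(c[i].round(1),st[i].tolist()) for i in range(1,k) if st[i,4]>amin]
for nm,im in(('side',a),('top',b)):
  for cn,lo,hi in(('orange',(6,170,180),(14,255,255)),('yellow',(20,150,150),(32,255,255)),('blue',(105,120,70),(120,255,255)),('red',(0,150,60),(4,255,255)),('red2',(174,150,60),(180,255,255)),('pink',(160,80,150),(175,255,255)),('white',(0,0,165),(180,30,255))):
    print(nm,cn,blobs(im,lo,hi,nm))
E
```

```text
lid top corners [[609.2 449.8  63. ]
 [646.2 208.5  63. ]
 [481.3 184.7  63. ]
 [443.3 423.7  63. ]]
c [544.99124912 316.6689991   63.        ]
244.15063954826843
166.56835644030812
241.95591280463307
167.90509012347152
[[609.6 454.3  63. ]
 [647.7 209.1  63. ]
 [479.7 190.9  63. ]
 [443.5 429.9  63. ]] [545.10530992 321.02377397  63.        ]
248.19050572640123
169.01297503282126
241.7146802182316
167.85129134405435
-81.29295309744407
-171.0408446652724
-81.16856824453129
side orange [(array([259.2, 236.1]), [254, 234, 11, 5, 47])]
side yellow [(array([259.1, 162.3]), [249, 155, 25, 16, 245]), (array([390.4, 169.3]), [384, 167, 14, 5, 49]), (array([385.6, 177.5]), [376, 174, 21, 9, 91]), (array([405.7, 184.2]), [401, 182, 10, 5, 35]), (array([295.7, 236.7]), [290, 234, 12, 6, 51])]
side blue [(array([257.4, 214. ]), [253, 212, 10, 5, 41]), (array([291.7, 294.1]), [277, 282, 31, 25, 641]), (array([121.4, 347.2]), [107, 336, 28, 24, 451]), (array([ 74.1, 354.4]), [63, 344, 23, 22, 375]), (array([279.5, 357.6]), [272, 352, 16, 13, 173])]
side red [(array([333.1, 215. ]), [328, 213, 11,
[... 1590 characters left out ...]
03, 191, 10, 10, 62]), (array([136.2, 220. ]), [132, 216, 9, 9, 68]), (array([162. , 225.1]), [153, 216, 19, 19, 302])]
top red [(array([307.3, 261. ]), [303, 256, 10, 11, 90]), (array([114.7, 320.3]), [110, 316, 10, 10, 76]), (array([134.2, 328.1]), [121, 318, 24, 21, 239]), (array([156.2, 332.2]), [152, 328, 9, 10, 69])]
top red2 []
top pink [(array([223.9, 284.9]), [215, 275, 19, 20, 298])]
top white [(array([407.3, 121.5]), [402, 114, 12, 16, 86]), (array([397.3, 122.5]), [394, 119, 8, 8, 44]), (array([380.3, 130.5]), [376, 126, 10, 11, 64]), (array([285.1, 149.2]), [273, 140, 23, 16, 105]), (array([191.9, 230.1]), [186, 223, 13, 15, 82]), (array([275.1, 263.7]), [270, 259, 11, 11, 98])]
```

```bash
python3 - <<'E'
from h import *
for n,s,t in(('orange',(259.2,236.1),(274.2,199.2)),('yellow',(295.7,236.7),(273.8,228.6)),('white',(339,234.5),(275.1,263.7)),('blue',(257.7,213.9),(307.8,195.4)),('red',(333.1,215),(307.3,261))):
    print(n,onz('side',[s],22)[0].round(1),onz('top',[t],22)[0].round(1),tri(s,t)[0].round(1))
# jar cap: side crop s1 circle top ellipse centre (366,272)/3 ; top blob 
def u(p,k,o): return (np.array(p,float)+.5)/k-.5+o
s=u((374,132),6,(230,270));t=u((312,284),7,(118,185))
print('jar',onz('side',[s],127)[0],onz('top',[t],127)[0],tri(s,t))
# mat corners
t=[u(p,3,(110,130)) for p in[(330,119),(424,123),(422,215),(324,212)]];W=onz('top',t,4);print('mat',W.round(0),W.mean(0))
s=[u(p,3,(170,200)) for p in[(140,179),(268,181),(246,267),(115,264)]];W=onz('side',s,4);print('mat',W.round(0),W.mean(0))
# scraper: top handle centre/ends
t=[u(p,3,(110,130)) for p in[(391,246),(397,412)]];W=onz('top',t,11);print('scr',W)
s=[u(p,3,(170,200)) for p in[(305,200),(533,196)]];W=onz('side',s,13);print('scr',W)
s=[u(p,3,(170,200)) for p in[(305,200),(398,199)]];W=onz('side',s,12);print('blade',W)
b=cv2.imread('pics/top0.png')[:,:,::-1];crop('top',225,165,425,290,'pics/t3.png',4,b)
a=cv2.imread('pics/side0.png')[:,:,::-1];crop('side',260,150,360,290,'pics/s3.png',5,a)
E
```

```text
orange [617.5 -21.4  22. ] [620.2 -21.6  22. ] [618.8 -21.6  22. ]
yellow [523.9 -18.5  22. ] [525.8 -18.7  22. ] [524.8 -18.6  22. ]
white [412.7 -28.3  22. ] [415.  -20.8  22. ] [414.5 -20.7  27.2]
blue [ 627.7 -129.7   22. ] [ 630.4 -129.8   22. ] [ 629.  -129.8   22.1]
red [ 420.1 -122.9   22. ] [ 421.5 -122.4   22. ] [ 420.8 -122.3   22.4]
jar [535.24069405 309.30012416 127.        ] [535.74902386 305.74995702 127.        ] (array([535.5780643, 306.5024013, 124.5705503]), np.float64(0.7049332114447834))
mat [[725. 156.   4.]
 [719.  53.   4.]
 [617.  56.   4.]
 [623. 163.   4.]] [670.92297359 107.05271961   4.        ]
mat [[719.  53.   4.]
 [614.  55.   4.]
 [625. 160.   4.]
 [724. 157.   4.]] [670.69841461 106.31491028   4.        ]
scr [[583.24135114  89.57910697  11.        ]
 [406.28538873  84.73198086  11.        ]]
scr [[582.77794568  91.40888414  13.        ]
 [403.28762969  85.97138051  13.        ]]
blade [[582.84345496  90.14393228  12.        ]
 [509.46039008  88.77431633  12.        ]]
```

View pics/t3.png

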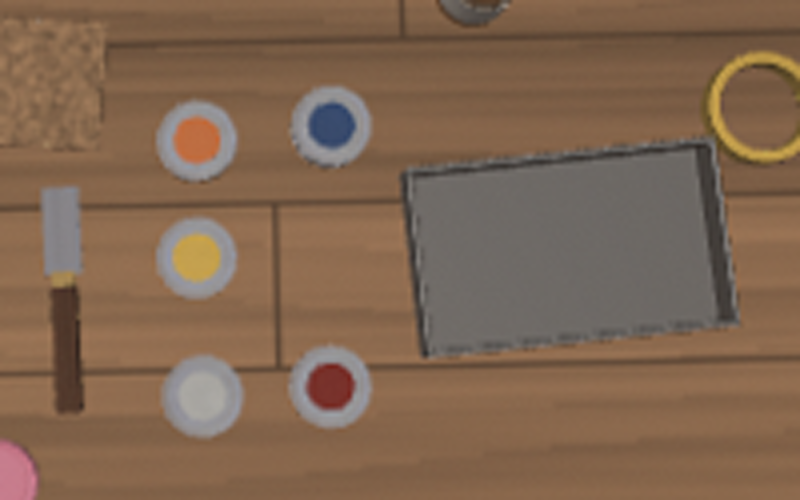

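View pics/s3.png

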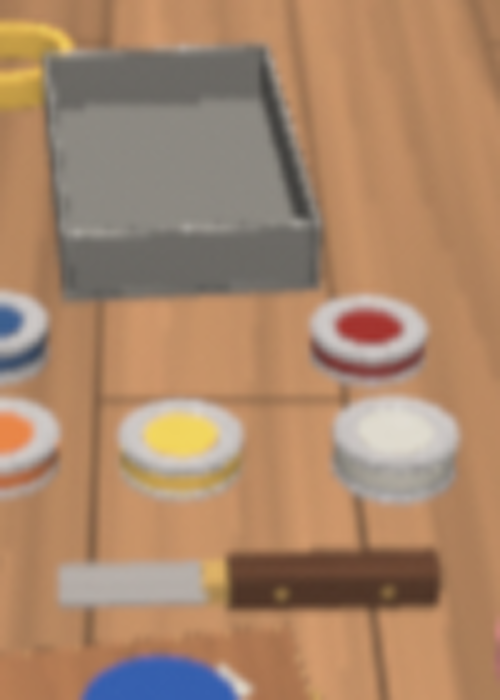

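```bash
cat >> h.py <<'E'
def plan(tgt,yaw=None,verbose=True):
    """shift in tool frame (m) and turn deg to reach world tgt mm; yaw = world angle (deg) of tool x"""
    s=read_state();M=R.from_quat(s['ee_rot']).as_matrix();p=np.array(s['position'])
    sh=M.T@(np.array(tgt,float)-p)/1000
    y=np.degrees(np.arctan2(M[1,0],M[0,0])); t=0 if yaw is None else -(yaw-y)
    print('clock %.2f pos %s yaw %.2f F %s w %.1f'%(s['clock'],p.round(1),y,np.round(s['contact_force'],1),s['gripper_width']))
    print('shift',sh.round(4),'turn',round(t,1),'rows',max(np.linalg.norm(sh)/.0625,abs(t)/10.7).__round__(1),'j',np.round(s['joints'],2))
E
python3 - <<'E'
from h import *
plan([535.5,307,180]);plan([535.5,307,101])
E
```

```text
clock 0.10 pos [153.2 605.4 247.3] yaw -14.21 F [ 1.   0.3 -0.3] w 85.4
shift [0.4439 0.1953 0.0678] turn 0 rows 7.8 j [ 1.58  0.39  0.01 -0.   -1.19 -0.26]
clock 0.10 pos [153.2 605.4 247.3] yaw -14.21 F [ 1.   0.3 -0.3] w 85.4
shift [0.4438 0.1951 0.1468] turn 0 rows 8.1 j [ 1.58  0.39  0.01 -0.   -1.19 -0.26]
```

Request:
jog_arm(increments=[[0.06,0.026,0.009,0],[0.12,0.053,0.018,0],[0.18,0.079,0.027,0],[0.24,0.106,0.037,0],[0.3,0.132,0.046,0],[0.36,0.158,0.055,0],[0.42,0.185,0.064,0],[0.444,0.195,0.068,0],[0.444,0.195,0.068,0],[0.444,0.195,0.068,0]], hand=1)

```text
clock: 1.35
position: [535.5, 307.1, 179.2]
ee_rot: [0.992, -0.124, -0.0, 0.001]
contact_force: [-0.6, 0.3, -0.2]
gripper_width: 85.6
```

```bash
python3 - <<'E'
from h import *
plan([535.5,307,101])
E
```

```text
clock 1.35 pos [535.5 307.1 179.2] yaw -14.25 F [-0.6  0.3 -0.2] w 85.6
shift [ 0.     -0.0002  0.0782] turn 0 rows 1.3 j [ 0.78  0.43 -0.11  0.   -1.04  0.54]
```

Request:
jog_arm(increments=[[0,0,0.03,0],[0,0,0.06,0],[0,0,0.076,0],[0,0,0.078,0],[0,0,0.078,0],[0,0,0.078,0]])

```text
clock: 2.1
position: [535.9, 307.5, 102.6]
ee_rot: [0.992, -0.124, 0.0, 0.0]
contact_force: [-0.1, -0.4, -0.1]
gripper_width: 85.9
```

Request:
jog_arm(increments=[[0,0,0,0],[0,0,0,0],[0,0,0,0],[0,0,0,0],[0,0,0,0],[0,0,0,0]], hand=-1)

```text
clock: 2.85
position: [536.6, 307.9, 104.1]
ee_rot: [0.992, -0.124, 0.001, -0.0]
contact_force: [-2.2, -0.3, 5.3]
gripper_width: 59.7
```

Request:
jog_arm(increments=[[0,0,-0.01,0],[0,0,-0.04,0],[0,0,-0.06,0],[0,0,-0.06,0]])

```text
clock: 3.35
position: [537.0, 308.4, 165.7]
ee_rot: [0.992, -0.124, 0.002, -0.002]
contact_force: [0.2, -0.6, -3.2]
gripper_width: 60.2
```

```bash
python3 - <<'E'
from h import *
plan([671,106.7,160],-14.2)
get_image('side'); crop('side',170,180,400,400,'pics/s4.png',3)
E
```

```text
clock 3.35 pos [537.  308.4 165.7] yaw -14.20 F [ 0.2 -0.6 -3.2] w 60.2
shift [0.1794 0.1627 0.0058] turn -0.0 rows 3.9 j [ 0.78  0.44 -0.13  0.   -1.    0.54]
```

View pics/s4.png

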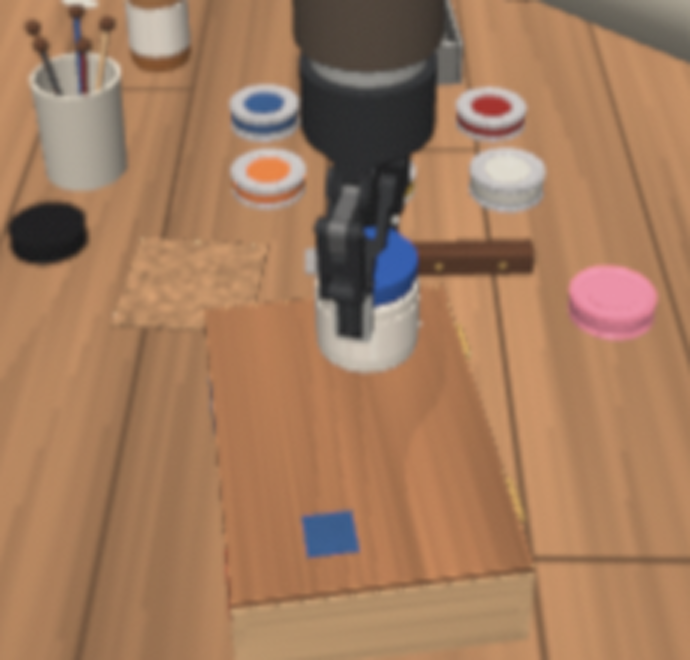

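Request:
jog_arm(increments=[[0.04,0.036,0,0],[0.08,0.072,0,0],[0.12,0.108,0.002,0],[0.155,0.14,0.004,0],[0.175,0.157,0.006,0],[0.179,0.162,0.006,0],[0.179,0.162,0.006,0],[0.179,0.162,0.006,0]])

```text
clock: 4.45
position: [668.8, 107.4, 157.0]
ee_rot: [0.992, -0.123, 0.0, 0.0]
contact_force: [-0.2, -0.2, -1.6]
gripper_width: 60.2
```

```bash
python3 - <<'E'
from h import *
plan([671,106.7,46],-14.2)
E
```

```text
clock 4.45 pos [668.8 107.4 157. ] yaw -14.16 F [-0.2 -0.2 -1.6] w 60.2
shift [2.30e-03 1.00e-04 1.11e-01] turn 0.0 rows 1.8 j [ 0.4   0.54  0.03  0.   -1.06  0.93]
```

Request:
jog_arm(increments=[[0.002,0,0.03,0],[0.002,0,0.06,0],[0.002,0,0.09,0],[0.002,0,0.102,0],[0.002,0,0.106,0],[0.002,0,0.109,0],[0.002,0,0.109,0],[0.002,0,0.109,0]])

```text
clock: 5.45
position: [671.2, 107.0, 48.9]
ee_rot: [0.992, -0.123, 0.001, -0.0]
contact_force: [0.0, -0.1, -2.3]
gripper_width: 60.1
```

```bash
python3 - <<'E'
from h import *
plan([671,106.7,45],-14.2)
E
```

```text
clock 5.45 pos [671.2 107.   48.9] yaw -14.16 F [ 0.  -0.1 -2.3] w 60.1
shift [-0.0001  0.0003  0.0039] turn 0.0 rows 0.1 j [ 0.4   0.65 -0.07  0.   -0.85  0.93]
```

Request:
jog_arm(increments=[[0,0,0.002,0],[0,0,0.004,0],[0,0,0.0045,0],[0,0,0.0045,0]])

```text
clock: 5.95
position: [671.3, 107.0, 45.2]
ee_rot: [0.992, -0.123, 0.001, -0.0]
contact_force: [-2.3, 0.8, 3.5]
gripper_width: 60.3
```

Contact. Release.

Request:
jog_arm(increments=[[0,0,0,0],[0,0,0,0],[0,0,0,0],[0,0,0,0]], hand=1)

```text
clock: 6.45
position: [671.4, 107.0, 45.0]
ee_rot: [0.992, -0.123, 0.001, -0.0]
contact_force: [-0.1, -0.1, -0.2]
gripper_width: 85.2
```

Request:
jog_arm(increments=[[0,0,-0.02,0],[0,0,-0.07,0],[0,0,-0.13,0],[0,0,-0.15,0],[0,0,-0.15,0]])

```text
clock: 7.08
position: [671.9, 107.3, 197.4]
ee_rot: [0.992, -0.123, 0.003, -0.001]
contact_force: [0.1, 1.0, -0.3]
gripper_width: 85.1
```

```bash
python3 - <<'E'
from h import *
plan([458,86.5,160],2-180)
plan([458,86.5,160],2)
crop('side',150,180,400,400,'pics/s5.png',3)
E
```

```text
clock 7.08 pos [671.9 107.3 197.4] yaw -14.15 F [ 0.1  1.  -0.3] w 85.1
shift [-0.2025  0.0725  0.0359] turn 163.8 rows 15.3 j [ 0.4   0.51  0.08  0.   -1.13  0.93]
clock 7.08 pos [671.9 107.3 197.4] yaw -14.15 F [ 0.1  1.  -0.3] w 85.1
shift [-0.2025  0.0725  0.0359] turn -16.2 rows 3.5 j [ 0.4   0.51  0.08  0.   -1.13  0.93]
```

View pics/s5.png

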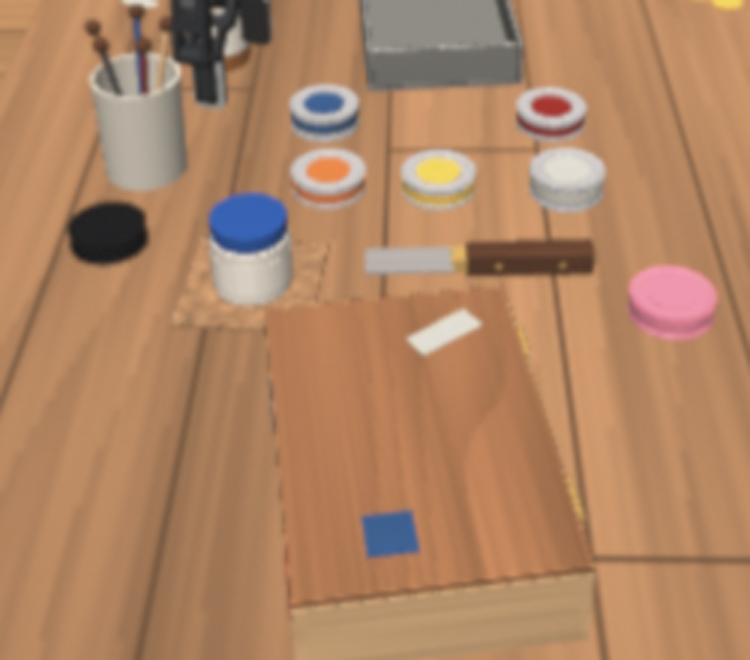

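Request:
jog_arm(increments=[[-0.05,0.018,0.009,-5],[-0.1,0.036,0.018,-10],[-0.15,0.055,0.027,-16],[-0.19,0.07,0.034,-16.2],[-0.2025,0.0725,0.036,-16.2],[-0.2025,0.0725,0.036,-16.2],[-0.2025,0.0725,0.036,-16.2]])

```text
clock: 8.0
position: [458.1, 86.8, 158.3]
ee_rot: [1.0, 0.018, 0.001, -0.0]
contact_force: [-0.1, -0.7, 0.1]
gripper_width: 85.4
```

```bash
python3 - <<'E'
from h import *
plan([458,86.5,19],1.8)
crop('top',180,170,330,300,'pics/t5.png',5)
E
```

```text
clock 8.00 pos [458.1  86.8 158.3] yaw 2.04 F [-0.1 -0.7  0.1] w 85.4
shift [-0.0005  0.0004  0.1393] turn 0.2 rows 2.2 j [ 0.54  0.21 -0.5   0.   -0.86  1.07]
```

View pics/t5.png

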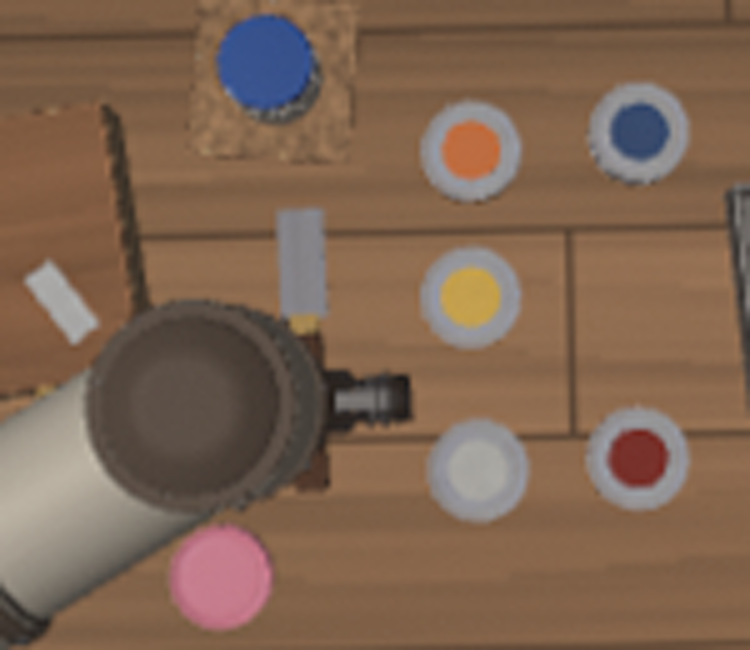

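Request:
jog_arm(increments=[[0,0,0.05,0],[0,0,0.1,0],[0,0,0.13,0],[0,0,0.137,0],[0,0,0.138,0],[0,0,0.138,0],[0,0,0.138,0]])

```text
clock: 8.93
position: [459.2, 87.3, 21.5]
ee_rot: [1.0, 0.018, 0.003, -0.001]
contact_force: [0.1, -0.9, 0.2]
gripper_width: 85.9
```

Request:
jog_arm(increments=[[0,0,0,0],[0,0,0,0],[0,0,0,0],[0,0,0,0],[0,0,0,0],[0,0,0,0],[0,0,0,0],[0,0,0,0]], hand=-1)

```text
clock: 9.93
position: [459.4, 87.4, 21.7]
ee_rot: [1.0, 0.018, 0.003, -0.001]
contact_force: [-0.8, -1.1, 5.0]
gripper_width: 19.0
```

Request:
jog_arm(increments=[[0,0,-0.02,0],[0,0,-0.06,0],[0,0,-0.11,10],[0,0,-0.15,20],[0,0,-0.18,30],[0,0,-0.18,40],[0,0,-0.18,50],[0,0,-0.18,60],[0,0,-0.18,70],[0,0,-0.18,80]])

```text
clock: 11.18
position: [457.8, 86.8, 200.9]
ee_rot: [0.775, -0.631, 0.001, -0.002]
contact_force: [0.7, 0.1, -0.5]
gripper_width: 18.2
```

```bash
python3 - <<'E'
from h import *
plan([767,353.4,200],-171.2)
plan([767,353.4,100],-171.2)
crop('side',150,100,400,330,'pics/s6.png',3)
E
```

```text
clock 11.18 pos [457.8  86.8 200.9] yaw -78.32 F [ 0.7  0.1 -0.5] w 18.2
shift [-0.1985 -0.3567  0.0026] turn 92.9 rows 8.7 j [ 0.54  0.16 -0.44  0.   -0.97 -0.33]
clock 11.18 pos [457.8  86.8 200.9] yaw -78.32 F [ 0.7  0.1 -0.5] w 18.2
shift [-0.1984 -0.3563  0.1026] turn 92.9 rows 8.7 j [ 0.54  0.16 -0.44  0.   -0.97 -0.33]
```

View pics/s6.png

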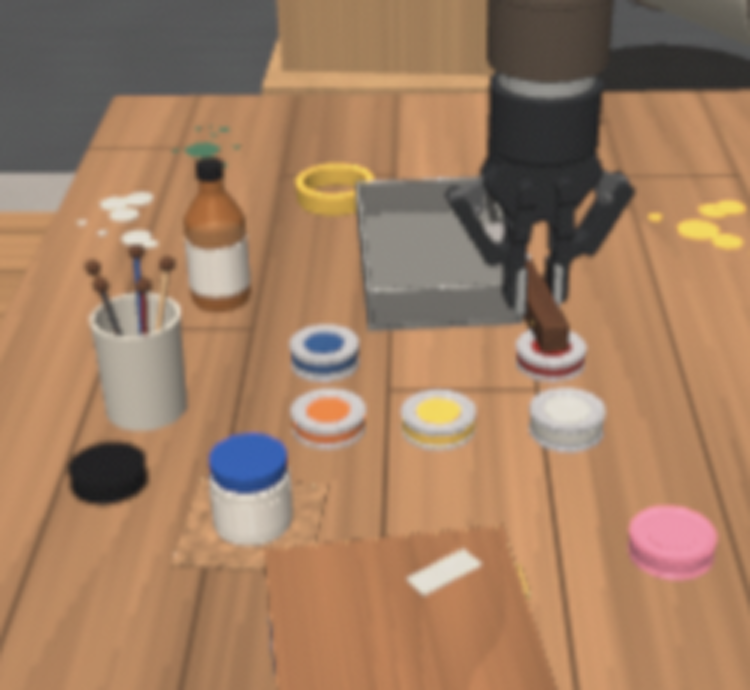

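Request:
jog_arm(increments=[[-0.02,-0.036,0.002,10],[-0.04,-0.07,0.002,20],[-0.065,-0.11,0.002,30],[-0.09,-0.155,0.002,40],[-0.115,-0.2,0.002,50],[-0.14,-0.25,0.002,60],[-0.165,-0.3,0.002,70],[-0.19,-0.34,0.002,80],[-0.1985,-0.3567,0.0026,90],[-0.1985,-0.3567,0.0026,93]])

```text
clock: 12.48
position: [768.2, 353.3, 195.8]
ee_rot: [-0.074, 0.997, 0.0, 0.0]
contact_force: [-0.0, 0.2, -1.0]
gripper_width: 18.3
```

Request:
jog_arm(increments=[[0,0,0.04,0],[0,0,0.08,0],[0,0,0.08,0],[0,0,0.08,0]])

```text
clock: 12.98
position: [769.1, 353.5, 117.1]
ee_rot: [-0.075, 0.997, 0.0, 0.001]
contact_force: [-0.4, -0.2, -0.1]
gripper_width: 18.6
```

```bash
python3 - <<'E'
from h import *
plan([767,353.4,61],-171.2)
crop('side',150,180,400,410,'pics/s7.png',3)
crop('top',100,150,300,270,'pics/t7.png',4)
E
```

```text
clock 12.97 pos [769.1 353.5 117.1] yaw -171.42 F [-0.4 -0.2 -0.1] w 18.6
shift [0.0022 0.0002 0.0561] turn -0.2 rows 0.9 j [ 0.62  0.86  0.55  0.   -1.26 -2.04]
```

View pics/s7.png

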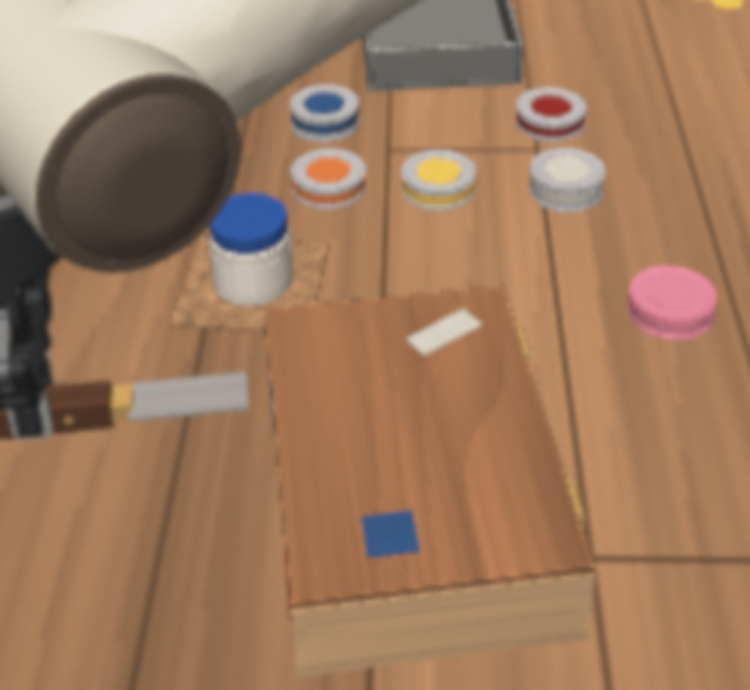

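View pics/t7.png

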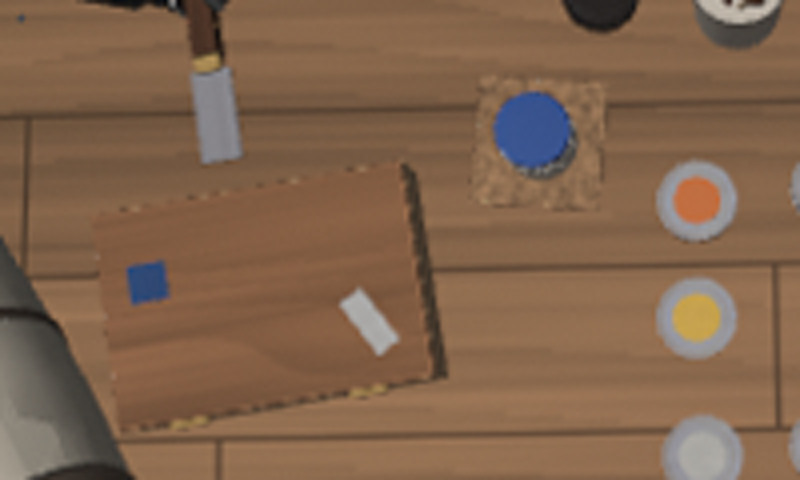

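```bash
python3 - <<'E'
from h import *
def u(p,k,o): return (np.array(p,float)+.5)/k-.5+o
tip=tri(u((248.5,392),3,(150,180)),u((221.5,161.5),4,(100,150)));print(tip)
bs=tri(u((131,401),3,(150,180)),u((208,68),4,(100,150)));print(bs)
d=tip[0]-bs[0];print(np.degrees(np.arctan2(d[1],d[0])),np.degrees(np.arcsin(d[2]/np.linalg.norm(d))),np.linalg.norm(d))
s=read_state()['position'];print(tip[0]-s)
F=np.array([.988,.153]);c=np.array([545,319]);print('front dist',(tip[0][:2]-c)@F-85,'lateral',(tip[0][:2]-c)@[-.153,.988])
E
```

```text
(array([643.18571433, 335.37490714, 105.3974608 ]), np.float64(0.8661128829719728))
(array([713.21620531, 345.76547444, 108.22872012]), np.float64(3.1620100653886514))
-171.56047843338854 -2.2901043425486205 70.85371962271549
[-126.26066605  -18.56264683  -13.64402364]
front dist 14.512846550617041 lateral 1.1559939577965668
```

Request:
jog_arm(increments=[[0,0,0.03,0],[0,0,0.05,0],[0,0,0.0545,0],[0,0,0.0545,0],[0,0,0.0545,0]])

```text
clock: 13.7
position: [770.4, 354.4, 66.1]
ee_rot: [-0.075, 0.997, 0.002, 0.004]
contact_force: [-0.6, 0.2, -1.5]
gripper_width: 18.2
```

```bash
python3 - <<'E'
from h import *
plan([767,353.4,62.5],-171.2)
crop('side',150,180,400,410,'pics/s8.png',3)
crop('top',100,150,300,270,'pics/t8.png',4)
E
```

```text
clock 13.70 pos [770.4 354.4  66.1] yaw -171.43 F [-0.6  0.2 -1.5] w 18.2
shift [ 0.0035 -0.0005  0.0035] turn -0.2 rows 0.1 j [ 0.62  0.9   0.5   0.   -1.16 -2.04]
```

View pics/s8.png

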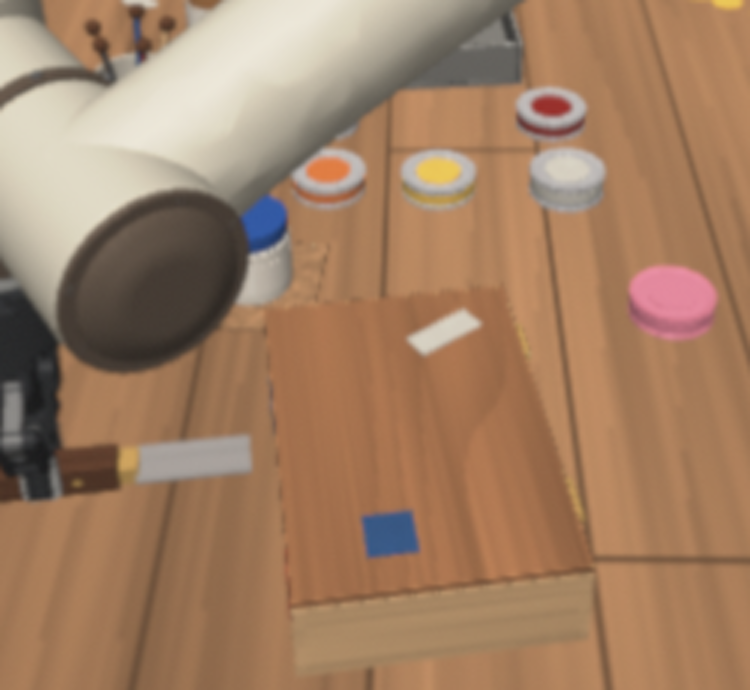

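View pics/t8.png

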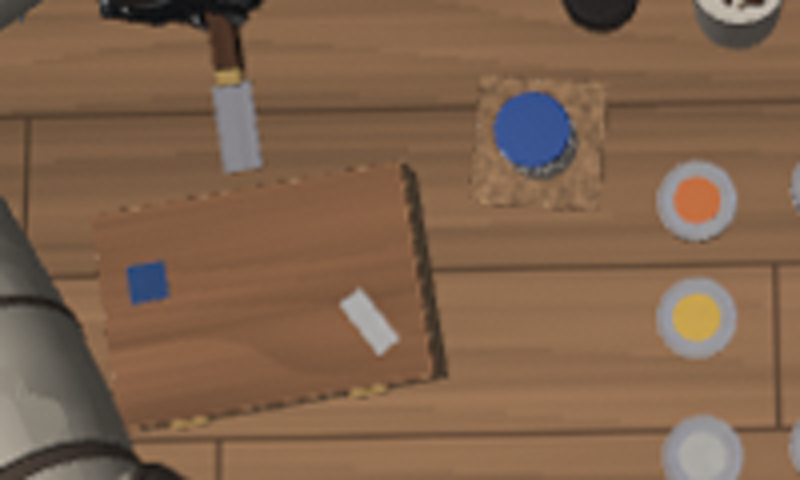

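```bash
python3 - <<'E'
from h import *
def u(p,k,o): return (np.array(p,float)+.5)/k-.5+o
tip=tri(u((251,454.5),3,(150,180)),u((242.5,170.5),4,(100,150)));print(tip)
bs=tri(u((137,463),3,(150,180)),u((228,85),4,(100,150)));print(bs)
d=tip[0]-bs[0];print(np.degrees(np.arctan2(d[1],d[0])),np.degrees(np.arcsin(d[2]/np.linalg.norm(d))),np.linalg.norm(d))
s=read_state()['position'];print(tip[0]-s)
F=np.array([.988,.153]);c=np.array([545,319]);print('front dist',(tip[0][:2]-c)@F-85,'lateral',(tip[0][:2]-c)@[-.153,.988])
E
```

```text
(array([644.78076006, 335.61757931,  53.27758954]), np.float64(0.2752382862654336))
(array([712.97215423, 346.90121725,  57.48679158]), np.float64(0.6997390809391394))
-170.60439508022446 -3.484907000028114 69.24669021880227
[-125.46269171  -18.71494529  -12.60069481]
front dist 16.125880570052857 lateral 1.1517120665598621
```

Request:
jog_arm(increments=[[0,0,0.002,0],[0,0,0.005,0],[0,0,0.006,0],[0,0,0.006,0]])

```text
clock: 14.3
position: [770.2, 354.3, 59.5]
ee_rot: [-0.075, 0.997, 0.001, 0.003]
contact_force: [-0.5, -0.5, -1.1]
gripper_width: 18.5
```

Request:
jog_arm(increments=[[0,0,-0.001,0],[0,0,-0.002,0],[0,0,-0.003,0],[0,0,-0.003,0]])

```text
clock: 14.8
position: [770.2, 354.3, 62.8]
ee_rot: [-0.075, 0.997, 0.001, 0.003]
contact_force: [-0.1, -0.0, -0.8]
gripper_width: 18.8
```

Request:
jog_arm(increments=[[0.005,0,0,0],[0.01,0,0,0],[0.015,0,0,0],[0.018,0,0,0],[0.018,0,0,0]])

```text
clock: 15.42
position: [752.2, 351.8, 62.9]
ee_rot: [-0.075, 0.997, 0.002, 0.003]
contact_force: [0.4, -0.1, -0.7]
gripper_width: 18.6
```

Now entering the notch, in careful steps.

Request:
jog_arm(increments=[[0.003,0,0,0],[0.006,0,0,0],[0.008,0,0,0],[0.008,0,0,0]])

```text
clock: 15.92
position: [744.2, 350.6, 63.0]
ee_rot: [-0.075, 0.997, 0.002, 0.003]
contact_force: [-0.0, -0.0, -1.1]
gripper_width: 18.4
```

Request:
jog_arm(increments=[[0.004,0,0,0],[0.008,0,0,0],[0.012,0,0,0],[0.016,0,0,0],[0.016,0,0,0]])

```text
clock: 16.55
position: [728.1, 348.2, 63.0]
ee_rot: [-0.075, 0.997, 0.001, 0.003]
contact_force: [0.6, -0.3, -0.8]
gripper_width: 18.5
```

```bash
python3 - <<'E'
from h import *
plan([767,353.4,62.5],-171.2)
crop('side',150,180,400,410,'pics/s9.png',3)
crop('top',100,150,300,270,'pics/t9.png',4)
E
```

```text
clock 16.55 pos [728.1 348.2  63. ] yaw -171.41 F [ 0.6 -0.3 -0.8] w 18.5
shift [-0.0393 -0.0007  0.0008] turn -0.2 rows 0.6 j [ 0.65  0.83  0.34  0.   -1.07 -2.07]
```

View pics/s9.png

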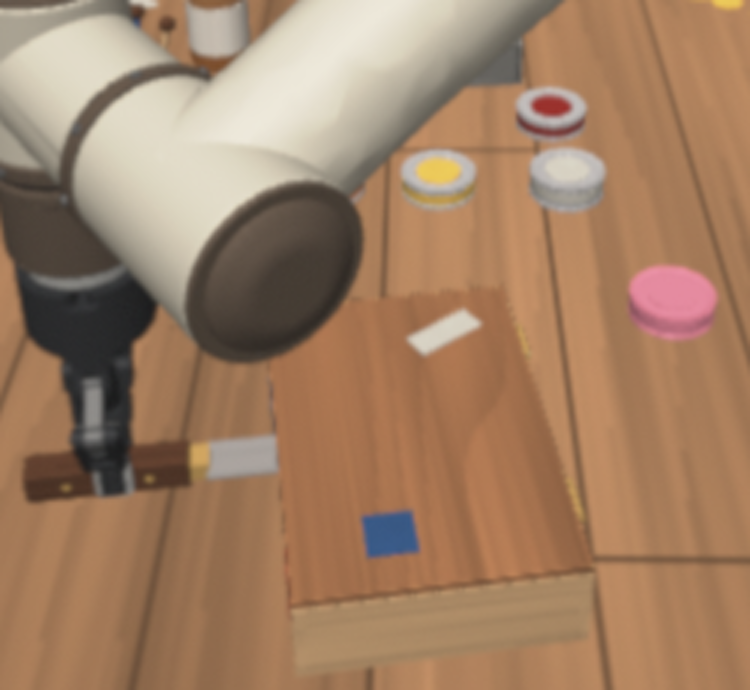

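View pics/t9.png

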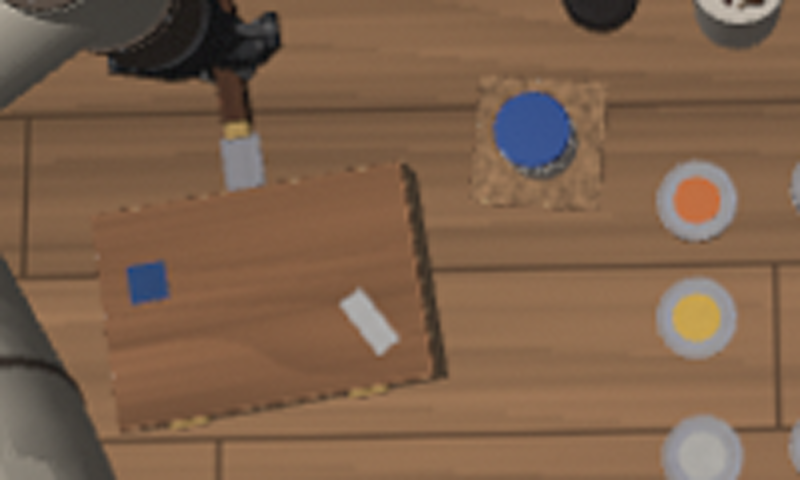

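```bash
python3 - <<'E'
from h import *
a=get_image('side');b=get_image('top')
cv2.imwrite('pics/full9.png',np.vstack([a[:,:],b])[:, :,::-1][::1] if 0 else cv2.resize(np.hstack([a,b]),(800,300))[:,:,::-1])
E
```

```text
(no output)
```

View pics/full9.png

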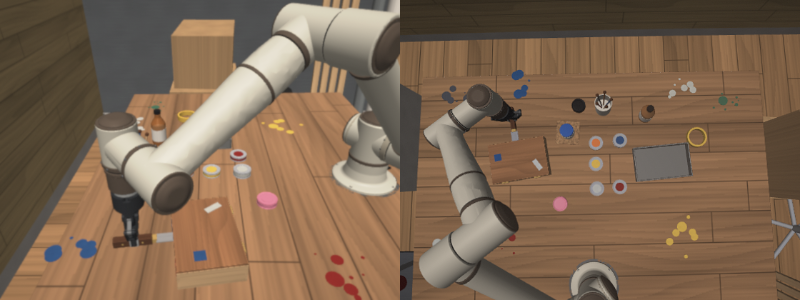

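```bash
python3 - <<'E'
from h import *
print(tri((242,270),(50,188)))
E
```

```text
(array([605.21765893, 511.49071263, 340.98930057]), np.float64(17.17866100650662))
```

Request:
jog_arm(increments=[[0,0,-0.005,0],[0,0,-0.012,0],[0.001,0,-0.018,0],[0.002,0,-0.024,0],[0.002,0,-0.03,0],[0.003,0,-0.036,0],[0.005,0,-0.042,0],[0.007,0,-0.048,0],[0.009,0,-0.054,0],[0.009,0,-0.054,0]])

```text
clock: 18.0
position: [719.2, 346.8, 117.8]
ee_rot: [-0.075, 0.997, 0.002, 0.004]
contact_force: [0.7, 0.6, -1.8]
gripper_width: 18.5
```

```bash
python3 - <<'E'
from h import *
plan([767,353.4,62.5],-171.2)
a=get_image('side');b=get_image('top')
cv2.imwrite('pics/f10.png',cv2.resize(np.hstack([a[170:400,150:400],b[140:270,90:231].repeat(1,0) if 0 else cv2.resize(b[140:270,90:231],(250,230))]),(800,368))[:,:,::-1])
E
```

```text
clock 18.00 pos [719.2 346.8 117.8] yaw -171.42 F [ 0.7  0.6 -1.8] w 18.5
shift [-0.0478 -0.0008  0.0557] turn -0.2 rows 1.2 j [ 0.65  0.77  0.36  0.   -1.15 -2.07]
```

View pics/f10.png

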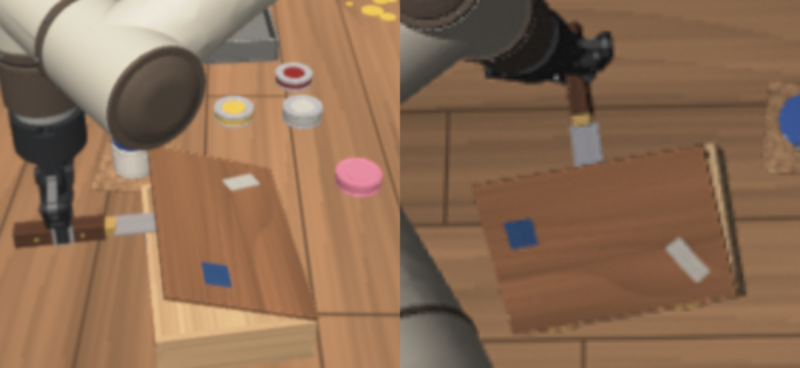

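Request:
jog_arm(increments=[[0.002,0,-0.006,0],[0.005,0,-0.0116,0],[0.0106,0,-0.0227,0],[0.0174,0,-0.0333,0],[0.025,0,-0.0433,0],[0.0335,0,-0.0525,0],[0.0427,0,-0.061,0],[0.0527,0,-0.0687,0],[0.0633,0,-0.0754,0],[0.0633,0,-0.0754,0]])

```text
clock: 19.35
position: [655.2, 337.1, 193.5]
ee_rot: [-0.075, 0.997, 0.002, 0.004]
contact_force: [-0.1, 0.3, -0.5]
gripper_width: 18.1
```

```bash
python3 - <<'E'
from h import *
plan([767,353.4,62.5],-171.2)
a=get_image('side');b=get_image('top')
cv2.imwrite('pics/f11.png',cv2.resize(np.hstack([a[170:400,150:400],b[140:270,90:231].repeat(1,0) if 0 else cv2.resize(b[140:270,90:231],(250,230))]),(800,368))[:,:,::-1])
E
```

```text
clock 19.35 pos [655.2 337.1 193.5] yaw -171.40 F [-0.1  0.3 -0.5] w 18.1
shift [-0.1119 -0.0011  0.1319] turn -0.2 rows 2.8 j [ 0.69  0.61  0.24  0.   -1.2  -2.12]
```

View pics/f11.png

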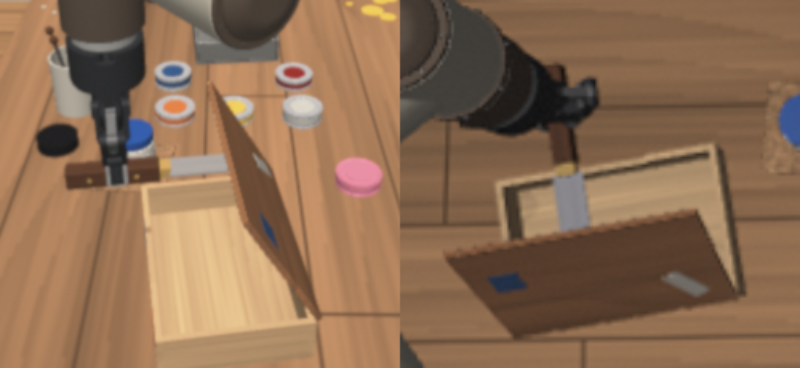

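Request:
jog_arm(increments=[[0.012,0,0,0],[0.026,0,0,0],[0.04,0,0,0],[0.054,0,0,0],[0.068,0,0,0],[0.08,0,0,0],[0.08,0,0,0]])

```text
clock: 20.32
position: [575.5, 324.9, 191.8]
ee_rot: [-0.075, 0.997, 0.001, 0.003]
contact_force: [-0.1, 0.3, -0.5]
gripper_width: 18.7
```

Request:
jog_arm(increments=[[0.012,0,0.002,0],[0.024,0,0.004,0],[0.036,0,0.006,0],[0.045,0,0.008,0],[0.045,0,0.008,0]])

```text
clock: 20.95
position: [530.1, 318.1, 183.5]
ee_rot: [-0.075, 0.997, 0.001, 0.002]
contact_force: [0.1, -0.1, -1.2]
gripper_width: 18.8
```

```bash
python3 - <<'E'
from h import *
plan([767,353.4,62.5],-171.2)
a=get_image('side');b=get_image('top')
cv2.imwrite('pics/f12.png',cv2.resize(np.hstack([a[170:400,150:400],b[140:270,90:231].repeat(1,0) if 0 else cv2.resize(b[140:270,90:231],(250,230))]),(800,368))[:,:,::-1])
E
```

```text
clock 20.95 pos [530.1 318.1 183.5] yaw -171.37 F [ 0.1 -0.1 -1.2] w 18.8
shift [-0.239  -0.0009  0.1222] turn -0.2 rows 4.3 j [ 0.8   0.42 -0.11  0.   -1.04 -2.22]
```

View pics/f12.png

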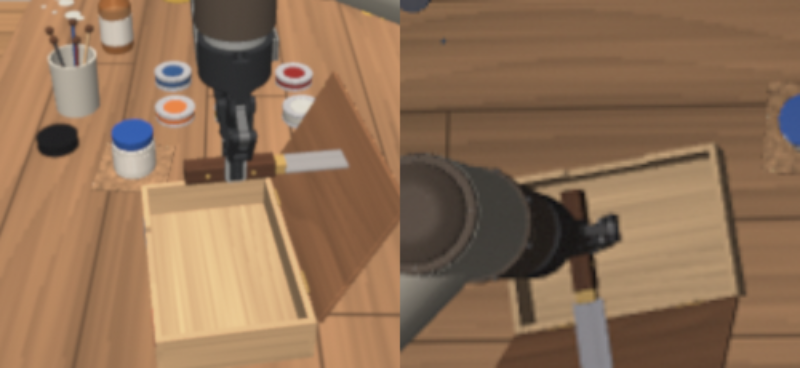

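Request:
jog_arm(increments=[[-0.03,0,0,0],[-0.08,0,-0.01,0],[-0.13,0,-0.01,0],[-0.18,0,-0.01,0],[-0.22,0,-0.01,0],[-0.23,0,-0.01,0],[-0.23,0,0.02,0],[-0.23,0,0.06,0],[-0.23,0,0.06,0]])

```text
clock: 22.18
position: [756.7, 351.6, 118.9]
ee_rot: [-0.075, 0.997, -0.001, -0.002]
contact_force: [0.2, -0.4, -1.2]
gripper_width: 18.9
```

```bash
python3 - <<'E'
from h import *
plan([760,352.5,23],-171.4)
a=get_image('side');b=get_image('top')
cv2.imwrite('pics/f13.png',cv2.resize(np.hstack([a,b]),(800,300))[:,:,::-1])
E
```

```text
clock 22.18 pos [756.7 351.6 118.9] yaw -171.43 F [ 0.2 -0.4 -1.2] w 18.9
shift [-0.0039  0.0005  0.0959] turn -0.0 rows 1.5 j [ 0.63  0.84  0.51 -0.   -1.24 -2.05]
```

View pics/f13.png

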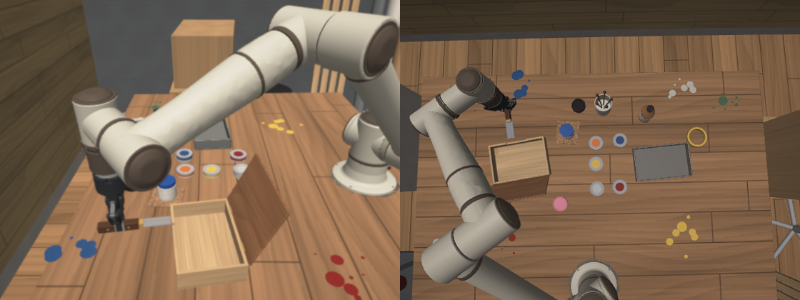

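Request:
jog_arm(increments=[[-0.003,0,0.03,0],[-0.003,0,0.06,0],[-0.003,0,0.08,0],[-0.003,0,0.085,0],[-0.003,0,0.088,0],[-0.003,0,0.088,0],[-0.003,0,0.088,0]])

```text
clock: 23.15
position: [763.4, 353.9, 38.9]
ee_rot: [-0.075, 0.997, 0.001, 0.004]
contact_force: [-0.1, -0.4, -0.6]
gripper_width: 18.3
```

Request:
jog_arm(increments=[[0,0,0.002,0],[0,0,0.004,0],[0,0,0.006,0],[0,0,0.006,0]])

```text
clock: 23.65
position: [763.2, 353.8, 32.3]
ee_rot: [-0.075, 0.997, 0.001, 0.004]
contact_force: [-0.2, -0.1, -0.4]
gripper_width: 18.7
```

Request:
jog_arm(increments=[[0,0,0.002,0],[0,0,0.005,0],[0,0,0.008,0],[0,0,0.008,0]])

```text
clock: 24.15
position: [763.0, 353.6, 23.7]
ee_rot: [-0.075, 0.997, 0.001, 0.003]
contact_force: [1.2, -0.2, -0.5]
gripper_width: 18.6
```

Request:
jog_arm(increments=[[0,0,0.001,0],[0,0,0.002,0],[0,0,0.0025,0],[0,0,0.0025,0]])

```text
clock: 24.65
position: [763.1, 353.7, 22.1]
ee_rot: [-0.075, 0.997, 0.001, 0.003]
contact_force: [-1.3, -0.5, 2.4]
gripper_width: 18.6
```

Request:
jog_arm(increments=[[0,0,0,0],[0,0,0,0],[0,0,0,0],[0,0,0,0],[0,0,0,0]], hand=1)

```text
clock: 25.28
position: [763.2, 353.7, 22.0]
ee_rot: [-0.075, 0.997, 0.001, 0.003]
contact_force: [0.7, 1.0, 0.2]
gripper_width: 85.2
```

Request:
jog_arm(increments=[[0,0,-0.02,0],[0,0,-0.07,0],[0,0,-0.13,0],[0,0,-0.17,0],[0,0,-0.17,0]])

```text
clock: 25.9
position: [764.1, 354.0, 201.0]
ee_rot: [-0.075, 0.997, 0.004, 0.01]
contact_force: [0.7, 0.0, -1.2]
gripper_width: 85.5
```

```bash
python3 - <<'E'
from h import *
plan([618.8,-21.6,150],-90)
a=get_image('side');b=get_image('top')
cv2.imwrite('pics/side14.png',a[:,:,::-1]);cv2.imwrite('pics/top14.png',b[:,:,::-1])
cv2.imwrite('pics/f14.png',cv2.resize(np.hstack([a[190:400,60:360],cv2.resize(b[140:266,90:270],(300,210))]),(800,280))[:,:,::-1])
E
```

```text
clock 25.90 pos [764.1 354.  201. ] yaw -171.35 F [ 0.7  0.  -1.2] w 85.5
shift [ 0.2011 -0.3498  0.045 ] turn -81.3 rows 7.6 j [ 0.63  0.8   0.63  0.   -1.38 -2.05]
```

View pics/f14.png

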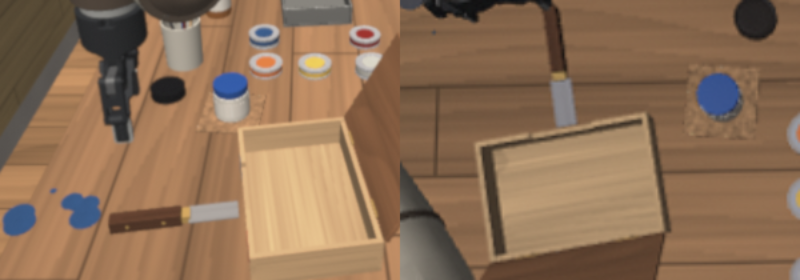

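```bash
python3 - <<'E'
from h import *
plan([618.8-29,-21.6-4.4,80],-171.4)
E
```

```text
clock 26.00 pos [762.  353.3 193.8] yaw -171.37 F [ 0.5  0.2 -1.3] w 85.2
shift [ 0.2282 -0.3495  0.1108] turn 0.0 rows 6.9 j [ 0.63  0.81  0.62  0.   -1.38 -2.05]
```

Request:
jog_arm(increments=[[0.03,-0.045,0.0,0],[0.065,-0.1,0.0,0],[0.1,-0.15,0.0,0],[0.135,-0.205,0.01,0],[0.17,-0.26,0.02,0],[0.2,-0.31,0.05,0],[0.2282,-0.3495,0.08,0],[0.2282,-0.3495,0.11,0],[0.2282,-0.3495,0.11,0],[0.2282,-0.3495,0.11,0]], hand=-1)

```text
clock: 27.25
position: [590.6, -25.5, 81.4]
ee_rot: [-0.076, 0.997, 0.002, 0.005]
contact_force: [0.8, -0.2, 0.1]
gripper_width: -0.3
```

```bash
python3 - <<'E'
from h import *
plan([618.8-29,-21.6-4.4,43],-171.4)
a=get_image('side');b=get_image('top')
cv2.imwrite('pics/f15.png',cv2.resize(np.hstack([a[170:300,230:380],cv2.resize(b[160:290,225:375],(150,130))]),(800,347),interpolation=cv2.INTER_CUBIC)[:,:,::-1])
E
```

```text
clock 27.25 pos [590.6 -25.5  81.4] yaw -171.30 F [ 0.8 -0.2  0.1] w -0.3
shift [ 0.0013 -0.0005  0.0384] turn 0.1 rows 0.6 j [ 0.23  0.49 -0.29 -0.   -0.78 -1.65]
```

View pics/f15.png

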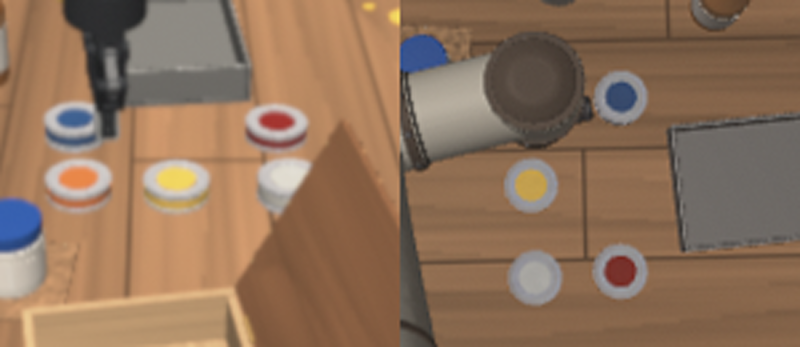

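Request:
jog_arm(increments=[[0.001,0,0.02,0],[0.001,0,0.034,0],[0.001,0,0.037,0],[0.001,0,0.038,0],[0.001,0,0.038,0]])

```text
clock: 27.98
position: [590.9, -25.0, 44.5]
ee_rot: [-0.076, 0.997, 0.002, 0.006]
contact_force: [0.2, 0.6, -0.1]
gripper_width: -0.1
```

Request:
jog_arm(increments=[[0,0,0.001,0],[0,0,0.002,0],[0,0,0.003,0],[0,0,0.003,0]])

```text
clock: 28.48
position: [590.8, -25.0, 41.4]
ee_rot: [-0.076, 0.997, 0.002, 0.006]
contact_force: [0.7, 0.1, -0.7]
gripper_width: 0.1
```

Request:
jog_arm(increments=[[0,0,0.001,0],[0,0,0.002,0],[0,0,0.003,0],[0,0,0.003,0]])

```text
clock: 28.98
position: [590.4, -25.1, 38.4]
ee_rot: [-0.076, 0.997, 0.002, 0.005]
contact_force: [-1.8, -0.3, 2.0]
gripper_width: -0.1
```

Request:
jog_arm(increments=[[0,0,0.001,0],[0,0,0.001,0],[0,0,0.001,0]])

```text
clock: 29.35
position: [589.7, -25.3, 37.6]
ee_rot: [-0.076, 0.997, 0.002, 0.005]
contact_force: [-4.2, -0.6, 5.0]
gripper_width: -0.2
```

Request:
jog_arm(increments=[[0,0,0.001,0],[0,0,0.001,0],[0,0,0.001,0]])

```text
clock: 29.72
position: [588.7, -25.6, 36.5]
ee_rot: [-0.076, 0.997, 0.002, 0.004]
contact_force: [-4.1, -0.2, 6.1]
gripper_width: 0.0
```

```bash
python3 - <<'E'
from h import *
plan([618.8-29,-21.6-4.4,43],-171.4)
a=get_image('side');b=get_image('top')
cv2.imwrite('pics/f16.png',cv2.resize(np.hstack([a[170:300,230:380],cv2.resize(b[160:290,225:375],(150,130))]),(800,347),interpolation=cv2.INTER_CUBIC)[:,:,::-1])
E
```

```text
clock 29.73 pos [588.7 -25.6  36.5] yaw -171.30 F [-4.1 -0.2  6.1] w 0.0
shift [-0.001  -0.0006 -0.0065] turn 0.1 rows 0.1 j [ 0.23  0.55 -0.33 -0.   -0.69 -1.65]
```

View pics/f16.png

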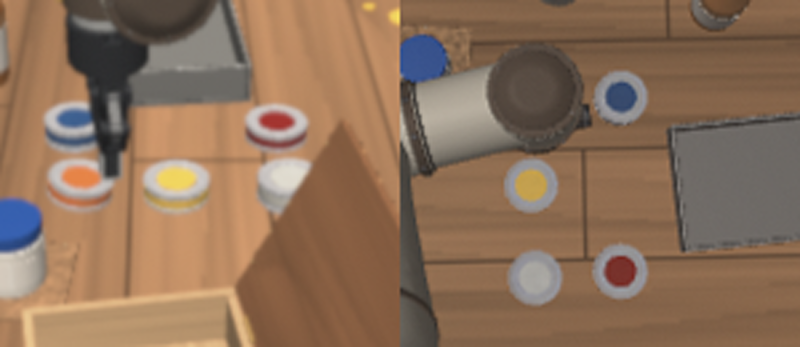

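```bash
python3 - <<'E'
from h import *
a=get_image('side'); b=cv2.imread('pics/side14.png')[:,:,::-1]
crop('side',240,222,300,256,'pics/c.png',6,np.hstack([b[:,:],a]) if 0 else a)
x=np.hstack([b[220:256,240:300],a[220:256,240:300]])
cv2.imwrite('pics/c.png',cv2.resize(x,None,fx=6.5,fy=6.5,interpolation=cv2.INTER_CUBIC)[:,:,::-1])
E
```

```text
(no output)
```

View pics/c.png

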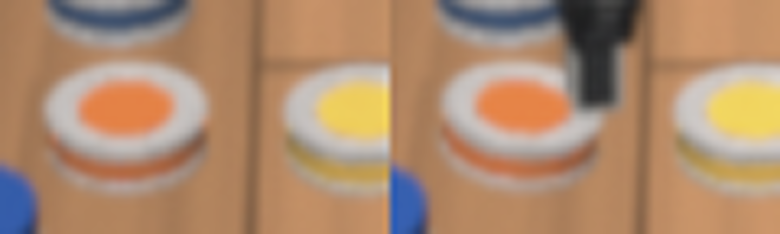

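Request:
jog_arm(increments=[[0,0,0.001,0],[0,0,0.002,0],[0,0,0.002,0],[0,0,0.002,0]])

```text
clock: 30.38
position: [588.4, -25.7, 35.9]
ee_rot: [-0.076, 0.997, 0.001, 0.003]
contact_force: [-6.7, -0.8, 11.5]
gripper_width: 0.1
```

```bash
python3 - <<'E'
from h import *
plan([618.8-29,-21.6-4.4,43],-171.4)
a=get_image('side'); b=cv2.imread('pics/side14.png')[:,:,::-1]
x=np.hstack([b[220:256,240:300],a[220:256,240:300]])
cv2.imwrite('pics/c2.png',cv2.resize(x,None,fx=6.5,fy=6.5,interpolation=cv2.INTER_CUBIC)[:,:,::-1])
E
```

```text
clock 30.38 pos [588.4 -25.7  35.9] yaw -171.28 F [-6.7 -0.8 11.5] w 0.1
shift [-0.0014 -0.0004 -0.0071] turn 0.1 rows 0.1 j [ 0.23  0.55 -0.33 -0.   -0.69 -1.65]
```

View pics/c2.png

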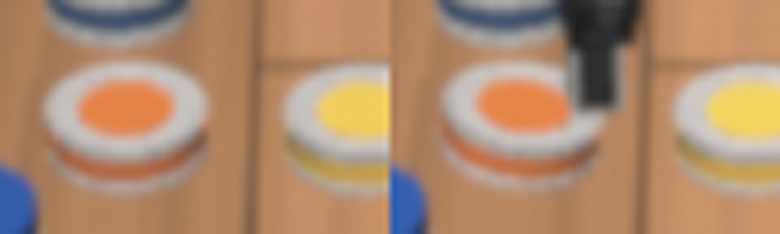

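Request:
jog_arm(increments=[[0,0,-0.003,0],[0,0,-0.01,0],[0,0,-0.05,0],[0,0,-0.05,0]])

```text
clock: 30.92
position: [591.0, -25.4, 89.2]
ee_rot: [-0.077, 0.997, 0.002, 0.008]
contact_force: [0.3, 0.1, -1.3]
gripper_width: 0.0
```

```bash
python3 - <<'E'
from h import *
plan([524.8-29,-18.6-4.4,60],-171.4)
a=get_image('side'); b=cv2.imread('pics/side14.png')[:,:,::-1]
x=np.hstack([b[220:256,240:300],a[220:256,240:300]])
cv2.imwrite('pics/c3.png',cv2.resize(x,None,fx=6.5,fy=6.5,interpolation=cv2.INTER_CUBIC)[:,:,::-1])
E
```

```text
clock 30.93 pos [591.  -25.4  89.2] yaw -171.22 F [ 0.3  0.1 -1.3] w 0.0
shift [0.0942 0.0168 0.0278] turn 0.2 rows 1.6 j [ 0.23  0.48 -0.28 -0.   -0.79 -1.65]
```

View pics/c3.png

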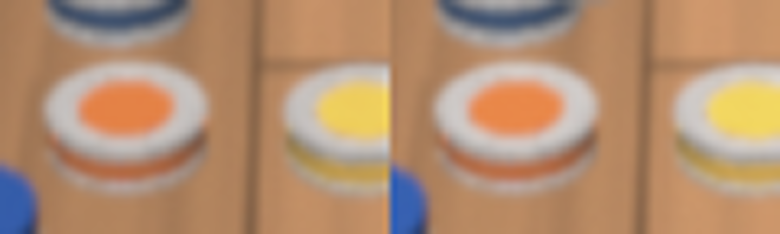

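Request:
jog_arm(increments=[[0.05,0.009,0.01,0],[0.094,0.017,0.028,0],[0.094,0.017,0.04,0],[0.094,0.017,0.045,0],[0.094,0.017,0.047,0],[0.094,0.017,0.047,0]])

```text
clock: 31.72
position: [495.5, -22.7, 39.3]
ee_rot: [-0.076, 0.997, 0.002, 0.006]
contact_force: [-0.1, 0.6, 0.6]
gripper_width: 0.2
```

Request:
jog_arm(increments=[[0,0,0.001,0],[0,0,0.002,0],[0,0,0.002,0]])

```text
clock: 32.1
position: [494.8, -22.9, 37.4]
ee_rot: [-0.076, 0.997, 0.002, 0.005]
contact_force: [-2.5, -0.1, 3.4]
gripper_width: -0.4
```

Request:
jog_arm(increments=[[0,0,0.001,0],[0,0,0.002,0],[0,0,0.002,0]])

```text
clock: 32.48
position: [494.1, -23.1, 35.9]
ee_rot: [-0.076, 0.997, 0.002, 0.004]
contact_force: [-6.4, -1.0, 8.5]
gripper_width: -0.2
```

```bash
python3 - <<'E'
from h import *
a=get_image('side'); b=cv2.imread('pics/side14.png')[:,:,::-1]
x=np.hstack([b[220:256,270:330],a[220:256,270:330]])
cv2.imwrite('pics/c4.png',cv2.resize(x,None,fx=6.5,fy=6.5,interpolation=cv2.INTER_CUBIC)[:,:,::-1])
E
```

```text
(no output)
```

View pics/c4.png

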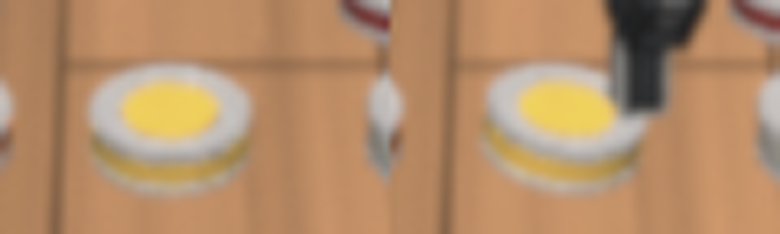

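Request:
jog_arm(increments=[[0,0,-0.003,0],[0,0,-0.01,0],[0,0,-0.045,0],[0,0,-0.045,0]])

```text
clock: 33.02
position: [496.3, -22.7, 83.5]
ee_rot: [-0.076, 0.997, 0.002, 0.008]
contact_force: [-0.1, 0.6, 0.5]
gripper_width: -0.1
```

```bash
python3 - <<'E'
from h import *
plan([414.5+29,-20.7+4.4,45],-171.4)
a=get_image('side'); b=cv2.imread('pics/side14.png')[:,:,::-1]
x=np.hstack([b[220:256,270:330],a[220:256,270:330]])
cv2.imwrite('pics/c5.png',cv2.resize(x,None,fx=6.5,fy=6.5,interpolation=cv2.INTER_CUBIC)[:,:,::-1])
cv2.imwrite('pics/top15.png',get_image('top')[:,:,::-1])
E
```

```text
clock 33.02 pos [496.3 -22.7  83.5] yaw -171.25 F [-0.1  0.6  0.5] w -0.1
shift [0.0518 0.0142 0.0377] turn 0.1 rows 1.0 j [ 0.28  0.36 -0.52 -0.   -0.67 -1.7 ]
```

View pics/c5.png

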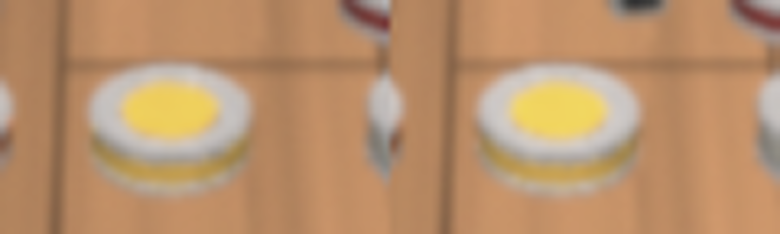

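View pics/top15.png

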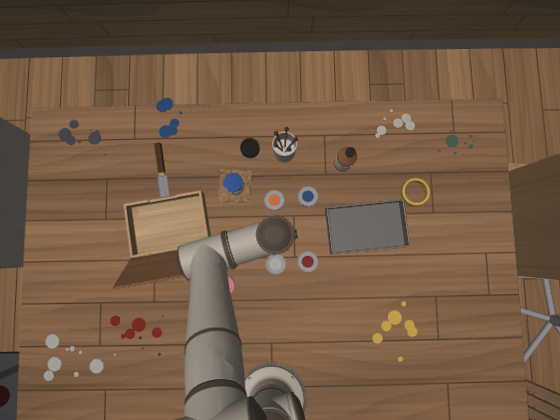

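Request:
jog_arm(increments=[[0.03,0.007,0.01,0],[0.052,0.014,0.028,0],[0.052,0.014,0.038,0],[0.052,0.014,0.041,0],[0.052,0.014,0.041,0]])

```text
clock: 33.75
position: [442.1, -16.8, 39.6]
ee_rot: [-0.076, 0.997, 0.002, 0.006]
contact_force: [0.8, 0.2, -0.0]
gripper_width: 0.0
```

Request:
jog_arm(increments=[[0,0,0.001,0],[0,0,0.002,0],[0,0,0.003,0],[0,0,0.003,0]])

```text
clock: 34.25
position: [443.1, -16.7, 38.9]
ee_rot: [-0.076, 0.997, 0.002, 0.006]
contact_force: [-6.5, 1.1, 22.8]
gripper_width: -0.2
```

Request:
jog_arm(increments=[[0,0,-0.003,0],[0,0,-0.01,0],[0,0,-0.045,0],[0,0,-0.045,0]])

```text
clock: 34.75
position: [444.5, -16.4, 86.1]
ee_rot: [-0.077, 0.997, 0.002, 0.009]
contact_force: [0.3, -0.0, -1.0]
gripper_width: 0.4
```

```bash
python3 - <<'E'
from h import *
plan([421+29,-122.4+4.4,42],-171.4)
E
```

```text
clock 34.75 pos [444.5 -16.4  86.1] yaw -171.22 F [ 0.3 -0.  -1. ] w 0.4
shift [ 0.0109 -0.1014  0.0436] turn 0.2 rows 1.8 j [ 0.33  0.28 -0.65  0.   -0.63 -1.75]
```

Request:
jog_arm(increments=[[0.005,-0.05,0,0],[0.011,-0.1014,0.01,0],[0.011,-0.1014,0.035,0],[0.011,-0.1014,0.043,0],[0.011,-0.1014,0.044,0],[0.011,-0.1014,0.044,0]])

```text
clock: 35.5
position: [450.4, -117.4, 42.0]
ee_rot: [-0.077, 0.997, 0.002, 0.01]
contact_force: [-0.3, 0.6, -0.6]
gripper_width: 0.1
```

Request:
jog_arm(increments=[[0,0,0.001,0],[0,0,0.002,0],[0,0,0.003,0],[0,0,0.003,0]])

```text
clock: 36.0
position: [450.7, -117.4, 39.1]
ee_rot: [-0.077, 0.997, 0.002, 0.01]
contact_force: [0.5, 0.4, 0.5]
gripper_width: 0.5
```

Request:
jog_arm(increments=[[0,0,0.001,0],[0,0,0.002,0],[0,0,0.002,0]])

```text
clock: 36.38
position: [452.2, -117.3, 37.6]
ee_rot: [-0.078, 0.997, 0.002, 0.011]
contact_force: [2.8, 0.4, 2.7]
gripper_width: 0.0
```

Request:
jog_arm(increments=[[0,0,0.001,0],[0,0,0.0015,0],[0,0,0.0015,0]])

```text
clock: 36.75
position: [453.2, -117.2, 36.4]
ee_rot: [-0.078, 0.997, 0.002, 0.013]
contact_force: [3.6, 1.9, 3.3]
gripper_width: -0.2
```

```bash
python3 - <<'E'
from h import *
a=get_image('side'); b=cv2.imread('pics/side14.png')[:,:,::-1]
x=np.hstack([b[196:232,305:365],a[196:232,305:365]])
cv2.imwrite('pics/c6.png',cv2.resize(x,None,fx=6.5,fy=6.5,interpolation=cv2.INTER_CUBIC)[:,:,::-1])
E
```

```text
(no output)
```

View pics/c6.png

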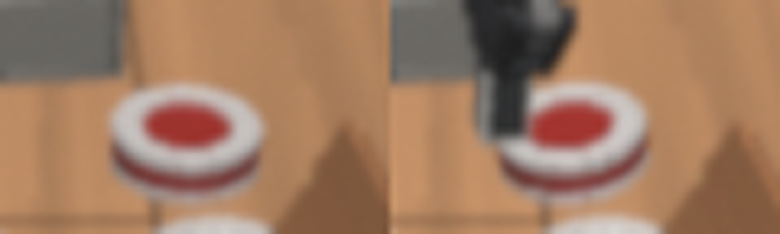

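Request:
jog_arm(increments=[[0,0,-0.003,0],[0,0,-0.01,0],[0,0,-0.045,0],[0,0,-0.045,0]])

```text
clock: 37.3
position: [452.2, -117.5, 83.1]
ee_rot: [-0.078, 0.997, 0.002, 0.014]
contact_force: [-0.6, 0.4, 0.0]
gripper_width: 0.3
```

```bash
python3 - <<'E'
from h import *
plan([629.6-28,-129.8-4.3,42],-171.4)
E
```

```text
clock 37.30 pos [ 452.2 -117.5   83.1] yaw -171.08 F [-0.6  0.4  0. ] w 0.3
shift [-0.1438 -0.0396  0.0451] turn 0.3 rows 2.5 j [ 0.09  0.31 -0.6  -0.01 -0.63 -1.5 ]
```

Request:
jog_arm(increments=[[-0.05,-0.014,0,0],[-0.1,-0.028,0,0],[-0.144,-0.04,0.02,0],[-0.144,-0.04,0.036,0],[-0.144,-0.04,0.043,0],[-0.144,-0.04,0.044,0],[-0.144,-0.04,0.044,0]])

```text
clock: 38.17
position: [601.3, -134.4, 43.8]
ee_rot: [-0.078, 0.997, 0.002, 0.014]
contact_force: [-0.1, 0.4, -0.3]
gripper_width: -0.0
```

Request:
jog_arm(increments=[[0,0,0.001,0],[0,0,0.002,0],[0,0,0.003,0],[0,0,0.003,0]])

```text
clock: 38.67
position: [601.3, -134.4, 40.7]
ee_rot: [-0.078, 0.997, 0.002, 0.014]
contact_force: [0.0, 0.9, -0.7]
gripper_width: 0.2
```

Request:
jog_arm(increments=[[0,0,0.001,0],[0,0,0.002,0],[0,0,0.003,0],[0,0,0.003,0]])

```text
clock: 39.17
position: [601.4, -134.4, 39.1]
ee_rot: [-0.078, 0.997, 0.002, 0.014]
contact_force: [-3.3, 0.5, 7.8]
gripper_width: 0.1
```

Request:
jog_arm(increments=[[0,0,0.001,0],[0,0,0.002,0],[0,0,0.002,0]])

```text
clock: 39.55
position: [601.4, -134.4, 39.0]
ee_rot: [-0.079, 0.997, 0.002, 0.014]
contact_force: [-3.9, 2.0, 10.8]
gripper_width: -0.0
```

```bash
python3 - <<'E'
from h import *
a=get_image('side'); b=cv2.imread('pics/side14.png')[:,:,::-1]
x=np.hstack([b[196:232,235:295],a[196:232,235:295]])
cv2.imwrite('pics/c7.png',cv2.resize(x,None,fx=6.5,fy=6.5,interpolation=cv2.INTER_CUBIC)[:,:,::-1])
E
```

```text
(no output)
```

View pics/c7.png

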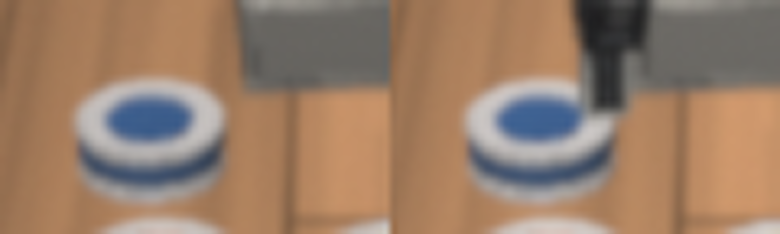

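Request:
jog_arm(increments=[[0,0,-0.003,0],[0,0,-0.02,0],[0,0,-0.06,0],[0,0,-0.07,-10],[0,0,-0.07,-20],[0,0,-0.07,-30],[0,0,-0.07,-40],[0,0,-0.07,-50],[0,0,-0.07,-60],[0,0,-0.07,-70]], hand=1)

```text
clock: 40.85
position: [599.7, -134.8, 109.8]
ee_rot: [-0.638, 0.77, -0.007, 0.013]
contact_force: [0.1, 0.8, -0.7]
gripper_width: 85.6
```

```bash
cat >> h.py <<'E'
def tins(show=True):
    im={n:get_image(n) for n in('side','top')};o={}
    for n in im:
        h=cv2.cvtColor(im[n],cv2.COLOR_RGB2HSV)
        for c,lo,hi in(('orange',(6,170,180),(14,255,255)),('yellow',(20,140,140),(32,255,255)),('blue',(105,120,70),(120,255,255)),('red',(0,150,60),(4,255,255)),('white',(0,0,165),(180,30,255))):
            k,l,st,ce=cv2.connectedComponentsWithStats(cv2.inRange(h,lo,hi))
            for i in range(1,k):
                if 20<st[i,4]<150:
                    P=onz(n,[ce[i]],22)[0]
                    if 380<P[0]<700 and -240<P[1]<60: o.setdefault(c,[]).append((n,P[:2].round(1).tolist(),int(st[i,4])))
    for c in o: print(c,o[c])
    return im
E
python3 - <<'E'
from h import *
im=tins()
plan([629.6,-129.8,60],-81.2)
cv2.imwrite('pics/f17.png',cv2.resize(np.hstack([im['side'],im['top']]),(800,300))[:,:,::-1])
E
```

```text
orange [('side', [618.1, -21.3], 45)]
yellow [('side', [524.5, -19.0], 61), ('top', [526.2, -23.3], 64)]
blue [('side', [628.4, -129.4], 41)]
red [('side', [420.2, -123.1], 44), ('top', [421.3, -122.6], 89)]
white [('side', [628.0, -127.4], 125), ('side', [420.3, -118.8], 114), ('side', [617.8, -18.4], 130), ('side', [524.6, -15.0], 135), ('top', [416.2, -32.1], 23)]
clock 40.95 pos [ 599.7 -134.8  109.7] yaw -100.99 F [ 1.3 -0.8  0.8] w 85.3
shift [-0.0101 -0.027   0.0506] turn -19.8 rows 1.8 j [ 0.04  0.48 -0.21 -0.01 -0.85 -0.23]
```

View pics/f17.png

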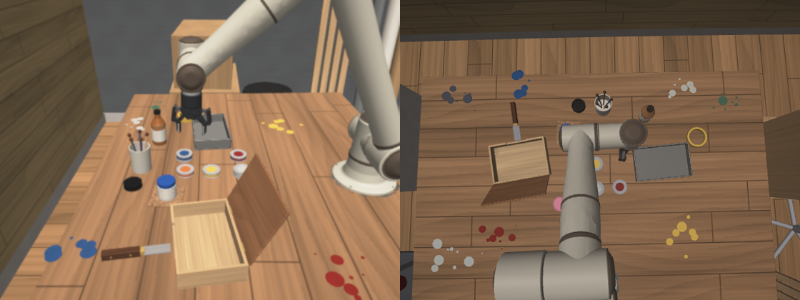

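Request:
jog_arm(increments=[[-0.005,-0.014,0,-10],[-0.01,-0.027,0.01,-19.8],[-0.01,-0.027,0.04,-19.8],[-0.01,-0.027,0.05,-19.8],[-0.01,-0.027,0.05,-19.8]])

```text
clock: 41.58
position: [629.2, -130.0, 60.2]
ee_rot: [0.759, -0.651, 0.009, -0.011]
contact_force: [0.3, -0.5, -0.1]
gripper_width: 85.5
```

```bash
python3 - <<'E'
from h import *
plan([629.2,-129.6,20],-81.2)
E
```

```text
clock 41.58 pos [ 629.2 -130.    60.2] yaw -81.27 F [ 0.3 -0.5 -0.1] w 85.5
shift [-0.0004  0.001   0.0402] turn -0.1 rows 0.6 j [ 0.05  0.58 -0.18 -0.01 -0.78  0.11]
```

Request:
jog_arm(increments=[[0,0,0.015,0],[0,0,0.03,0],[0,0,0.039,0],[0,0,0.041,0],[0,0,0.041,0],[0,0,0.041,0]])

```text
clock: 42.32
position: [630.7, -129.8, 19.7]
ee_rot: [0.759, -0.651, 0.009, -0.011]
contact_force: [0.4, -0.0, 0.6]
gripper_width: 85.7
```

Request:
jog_arm(increments=[[0,0,0,0],[0,0,0,0],[0,0,0,0],[0,0,0,0],[0,0,0,0]], hand=-1)

```text
clock: 42.95
position: [631.4, -129.8, 20.9]
ee_rot: [0.759, -0.651, 0.01, -0.011]
contact_force: [-0.4, 1.1, 5.4]
gripper_width: 62.0
```

Request:
jog_arm(increments=[[0,0,-0.01,0],[0,0,-0.04,0],[0,0,-0.09,0],[0,0,-0.13,0],[0,0,-0.14,0],[0,0,-0.14,0]])

```text
clock: 43.7
position: [626.8, -130.3, 160.7]
ee_rot: [0.759, -0.651, 0.01, -0.012]
contact_force: [0.3, 0.5, -1.9]
gripper_width: 61.8
```

```bash
python3 - <<'E'
from h import *
plan([542.6,367,160],-81.2)
b=get_image('top');a=get_image('side')
cv2.imwrite('pics/t18.png',cv2.resize(b[180:300,100:230],None,fx=5,fy=5,interpolation=cv2.INTER_CUBIC)[:,:,::-1])
cv2.imwrite('pics/s18.png',cv2.resize(a[180:390,150:390],None,fx=2.5,fy=2.5,interpolation=cv2.INTER_CUBIC)[:,:,::-1])
E
```

```text
clock 43.70 pos [ 626.8 -130.3  160.7] yaw -81.27 F [ 0.3  0.5 -1.9] w 61.8
shift [-0.5043  0.0078  0.0009] turn -0.1 rows 8.1 j [ 0.05  0.47 -0.09 -0.   -0.98  0.11]
```

View pics/t18.png

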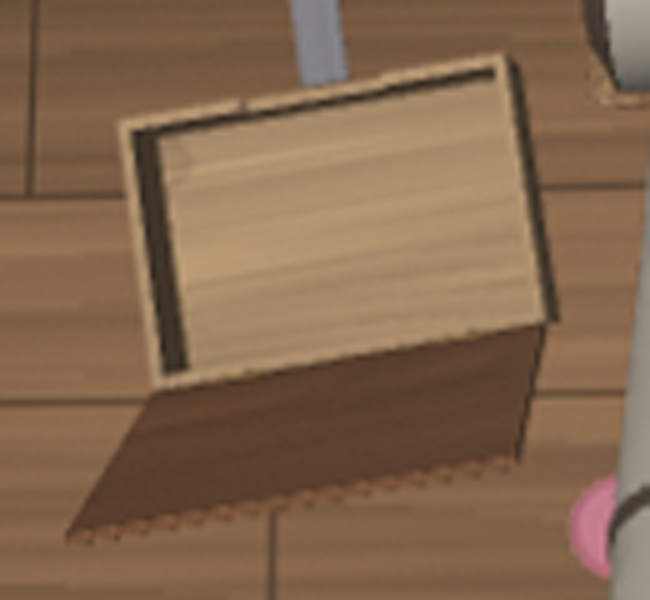

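View pics/s18.png

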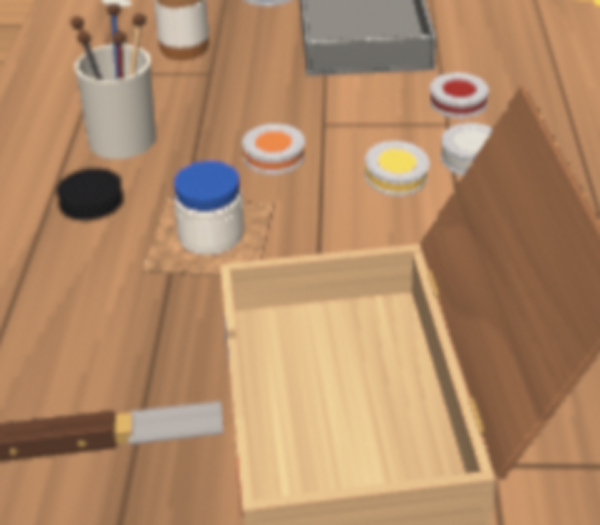

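```bash
python3 - <<'E'
from h import *
t=[((x+.5)/5-.5+100,(y+.5)/5-.5+180) for x,y in[(118,122),(507,55),(549,322),(155,390)]]
W=onz('top',t,56);print(W.round(1),W.mean(0))
s=[((x+.5)/2.5-.5+150,(y+.5)/2.5-.5+180) for x,y in[(223,268),(418,247),(488,475),(245,505)]]
W=onz('side',s,56);print(W.round(1),W.mean(0))
E
```

```text
[[609.6 450.7  56. ]
 [647.2 206.8  56. ]
 [480.  180.4  56. ]
 [442.7 423.6  56. ]] [544.88274205 315.36325899  56.        ]
[[645.5 214.6  56. ]
 [481.4 187.1  56. ]
 [446.9 423.4  56. ]
 [608.8 449.   56. ]] [545.64347545 318.50971757  56.        ]
```

Request:
jog_arm(increments=[[-0.05,0.001,0,0],[-0.11,0.002,0,0],[-0.17,0.003,0,0],[-0.23,0.004,0,0],[-0.29,0.005,0,0],[-0.35,0.006,0,0],[-0.41,0.007,0,0],[-0.46,0.008,0,0],[-0.495,0.008,0,0],[-0.504,0.008,0,0]])

```text
clock: 45.05
position: [540.3, 368.2, 156.5]
ee_rot: [0.76, -0.65, 0.008, -0.008]
contact_force: [-0.4, -0.6, -1.4]
gripper_width: 61.8
```

```bash
python3 - <<'E'
from h import *
plan([542.6,366,32],-81.2)
E
```

```text
clock 45.05 pos [540.3 368.2 156.5] yaw -81.12 F [-0.4 -0.6 -1.4] w 61.8
shift [0.0024 0.0009 0.1245] turn 0.1 rows 2.0 j [ 0.85  0.5  -0.06  0.02 -1.   -0.71]
```

Request:
jog_arm(increments=[[0.002,0.001,0.03,0],[0.002,0.001,0.06,0],[0.002,0.001,0.09,0],[0.002,0.001,0.11,0],[0.002,0.001,0.12,0],[0.002,0.001,0.122,0],[0.002,0.001,0.122,0],[0.002,0.001,0.122,0]])

```text
clock: 46.05
position: [542.8, 366.8, 35.6]
ee_rot: [0.76, -0.65, 0.008, -0.009]
contact_force: [-1.4, 0.3, -1.2]
gripper_width: 61.9
```

```bash
python3 - <<'E'
from h import *
plan([542.6,366,29],-81.2)
E
```

```text
clock 46.05 pos [542.8 366.8  35.6] yaw -81.12 F [-1.4  0.3 -1.2] w 61.9
shift [0.0007 0.0005 0.0066] turn 0.1 rows 0.1 j [ 0.85  0.63 -0.17  0.02 -0.75 -0.71]
```

Request:
jog_arm(increments=[[0,0,0.002,0],[0,0,0.004,0],[0,0,0.006,0],[0,0,0.006,0]])

```text
clock: 46.55
position: [542.9, 366.7, 29.3]
ee_rot: [0.76, -0.65, 0.008, -0.009]
contact_force: [-0.6, 0.3, -1.2]
gripper_width: 61.7
```

Request:
jog_arm(increments=[[0,0,0.001,0],[0,0,0.0015,0],[0,0,0.0015,0]])

```text
clock: 46.92
position: [543.0, 366.8, 29.0]
ee_rot: [0.76, -0.65, 0.008, -0.009]
contact_force: [-3.8, -0.8, 5.3]
gripper_width: 61.4
```

Request:
jog_arm(increments=[[0,0,0,0],[0,0,0,0],[0,0,0,0],[0,0,0,0],[0,0,0,0]], hand=1)

```text
clock: 47.55
position: [543.0, 366.8, 28.9]
ee_rot: [0.76, -0.65, 0.008, -0.009]
contact_force: [0.1, -0.0, 0.7]
gripper_width: 85.6
```

Request:
jog_arm(increments=[[0,0,-0.02,0],[0,0,-0.07,0],[0,0,-0.11,0],[0,0,-0.13,0],[0,0,-0.13,0]])

```text
clock: 48.18
position: [540.5, 367.0, 160.9]
ee_rot: [0.76, -0.65, 0.008, -0.011]
contact_force: [0.2, 0.4, -1.0]
gripper_width: 85.1
```

```bash
python3 - <<'E'
from h import *
im=tins()
plan([414.7,-20.7,120],-81.2)
cv2.imwrite('pics/f19.png',cv2.resize(np.hstack([im['side'],im['top']]),(800,300))[:,:,::-1])
E
```

```text
orange [('side', [617.9, -21.2], 45), ('top', [620.3, -22.3], 31)]
red [('side', [420.2, -123.1], 44), ('top', [421.4, -122.6], 89)]
white [('side', [420.1, -118.4], 114), ('side', [625.6, -18.0], 99), ('side', [469.4, 15.6], 29), ('top', [415.5, -20.4], 103)]
yellow [('top', [494.6, 13.1], 91)]
clock 48.27 pos [539.3 365.9 157.8] yaw -81.12 F [-0.5  0.4 -0.8] w 85.6
shift [0.3627 0.1836 0.0339] turn 0.1 rows 6.5 j [ 0.85  0.49 -0.07  0.02 -1.   -0.71]
```

View pics/f19.png

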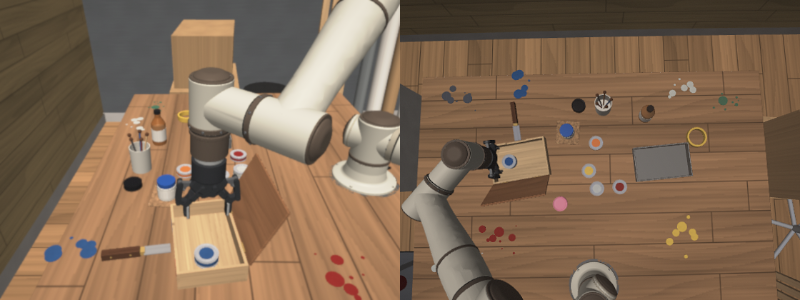

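```bash
python3 - <<'E'
from h import *
plan([560,60,160],-140)
E
```

```text
clock 48.27 pos [539.3 365.9 157.8] yaw -81.12 F [-0.5  0.4 -0.8] w 85.6
shift [ 0.3054  0.0267 -0.0025] turn 58.9 rows 5.5 j [ 0.85  0.49 -0.07  0.02 -1.   -0.71]
```

Request:
jog_arm(increments=[[0.04,0.004,0,0],[0.1,0.009,0,10],[0.16,0.014,0,20],[0.22,0.02,0,30],[0.28,0.025,0,40],[0.305,0.027,0,50],[0.305,0.027,0,59],[0.305,0.027,0,59]])

```text
clock: 49.28
position: [558.9, 59.7, 155.8]
ee_rot: [-0.341, 0.94, -0.003, 0.01]
contact_force: [0.2, -0.1, -1.0]
gripper_width: 85.3
```

```bash
python3 - <<'E'
from h import *
plan([415,-20.5,70],-140)
E
```

```text
clock 49.27 pos [558.9  59.7 155.8] yaw -140.07 F [ 0.2 -0.1 -1. ] w 85.3
shift [0.1632 0.0318 0.0828] turn -0.1 rows 3.0 j [ 0.4   0.35 -0.29  0.01 -0.9  -1.28]
```

Request:
jog_arm(increments=[[0.05,0.01,0.0,0],[0.1,0.02,0.01,0],[0.15,0.029,0.03,0],[0.163,0.032,0.06,0],[0.163,0.032,0.08,0],[0.163,0.032,0.083,0],[0.163,0.032,0.083,0]])

```text
clock: 50.15
position: [415.4, -19.9, 69.8]
ee_rot: [-0.342, 0.94, -0.003, 0.01]
contact_force: [-0.2, 0.6, -0.2]
gripper_width: 85.6
```

```bash
python3 - <<'E'
from h import *
im=tins();plan([415,-20.5,20],-140)
crop('top',230,190,340,290,'pics/t20.png',5,im['top'])
E
```

```text
orange [('side', [617.8, -21.1], 46), ('top', [619.6, -23.1], 32)]
yellow [('side', [493.2, 12.6], 71), ('top', [494.6, 13.1], 91)]
red [('side', [420.2, -123.1], 44), ('top', [421.5, -122.5], 90)]
white [('side', [416.2, -113.5], 89), ('side', [618.0, -17.6], 126), ('side', [493.8, 16.9], 136)]
clock 50.25 pos [415.8 -19.9  70.3] yaw -140.00 F [ 0.2 -0.8  0.1] w 85.4
shift [0.0019 0.0006 0.0503] turn 0.0 rows 0.8 j [ 0.35  0.27 -0.73  0.01 -0.55 -1.23]
```

View pics/t20.png

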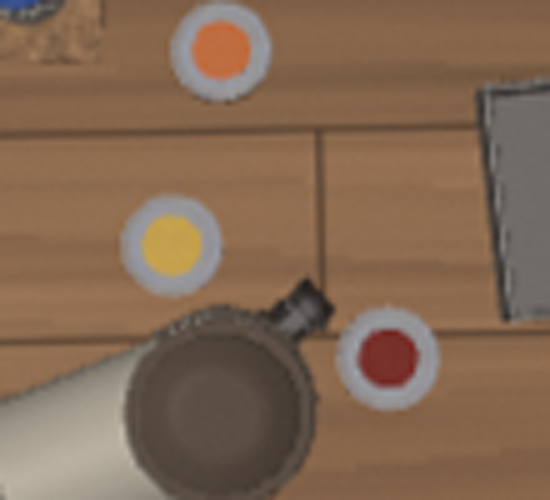

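Clear of the others. Descend and grip the white tin.

Request:
jog_arm(increments=[[0,0,0.015,0],[0,0,0.03,0],[0,0,0.044,0],[0,0,0.05,0],[0,0,0.05,0],[0,0,0.05,0]])

```text
clock: 51.0
position: [417.3, -19.5, 20.9]
ee_rot: [-0.342, 0.94, -0.003, 0.011]
contact_force: [-0.4, -0.6, -0.3]
gripper_width: 84.9
```

Request:
jog_arm(increments=[[0,0,0,0],[0,0,0,0],[0,0,0,0],[0,0,0,0],[0,0,0,0]], hand=-1)

```text
clock: 51.62
position: [417.6, -19.4, 21.9]
ee_rot: [-0.342, 0.94, -0.003, 0.012]
contact_force: [-2.4, 0.4, 9.6]
gripper_width: 61.4
```

Request:
jog_arm(increments=[[0,0,-0.01,0],[0,0,-0.04,0],[0,0,-0.09,0],[0,0,-0.13,0],[0,0,-0.14,0],[0,0,-0.14,0]])

```text
clock: 52.38
position: [413.9, -19.8, 162.1]
ee_rot: [-0.342, 0.94, -0.002, 0.012]
contact_force: [0.7, -0.0, -1.5]
gripper_width: 61.4
```

```bash
python3 - <<'E'
from h import *
plan([570,60,165],-81.2)
E
```

```text
clock 52.38 pos [413.9 -19.8 162.1] yaw -139.98 F [ 0.7 -0.  -1.5] w 61.4
shift [-0.1708 -0.0392  0.0011] turn -58.8 rows 5.5 j [ 0.35  0.11 -0.62  0.01 -0.82 -1.23]
```

Request:
jog_arm(increments=[[-0.04,-0.009,0,-5],[-0.09,-0.02,0,-15],[-0.14,-0.032,0,-25],[-0.17,-0.039,0,-35],[-0.171,-0.039,0,-45],[-0.171,-0.039,0,-55],[-0.171,-0.039,0,-58.8],[-0.171,-0.039,0,-58.8]])

```text
clock: 53.38
position: [568.8, 60.0, 163.6]
ee_rot: [0.759, -0.651, 0.007, -0.007]
contact_force: [0.1, -0.1, -0.9]
gripper_width: 61.4
```

```bash
python3 - <<'E'
from h import *
plan([557,271.4,155],-81.2)
E
```

```text
clock 53.38 pos [568.8  60.  163.6] yaw -81.26 F [ 0.1 -0.1 -0.9] w 61.4
shift [-0.2108 -0.0203  0.0088] turn -0.1 rows 3.4 j [ 0.39  0.36 -0.26  0.01 -0.93 -0.24]
```

Request:
jog_arm(increments=[[-0.05,-0.005,0,0],[-0.1,-0.01,0,0],[-0.15,-0.015,0,0],[-0.19,-0.018,0,0],[-0.211,-0.02,0.008,0],[-0.211,-0.02,0.008,0],[-0.211,-0.02,0.008,0]])

```text
clock: 54.25
position: [556.4, 270.5, 154.9]
ee_rot: [0.759, -0.652, 0.007, -0.006]
contact_force: [0.2, 0.1, -1.1]
gripper_width: 61.3
```

```bash
python3 - <<'E'
from h import *
plan([557,271.4,30],-81.2)
E
```

```text
clock 54.25 pos [556.4 270.5 154.9] yaw -81.32 F [ 0.2  0.1 -1.1] w 61.3
shift [-0.0011  0.0015  0.1249] turn -0.1 rows 2.0 j [ 0.72  0.44 -0.15  0.01 -0.96 -0.58]
```

Request:
jog_arm(increments=[[-0.001,0.001,0.03,0],[-0.001,0.001,0.06,0],[-0.001,0.001,0.09,0],[-0.001,0.001,0.11,0],[-0.001,0.001,0.12,0],[-0.001,0.001,0.122,0],[-0.001,0.001,0.122,0],[-0.001,0.001,0.122,0]])

```text
clock: 55.25
position: [558.0, 271.7, 34.0]
ee_rot: [0.759, -0.652, 0.007, -0.007]
contact_force: [-1.0, 0.3, -1.4]
gripper_width: 61.7
```

Request:
jog_arm(increments=[[0,0,0.001,0],[0,0,0.002,0],[0,0,0.003,0],[0,0,0.003,0]])

```text
clock: 55.75
position: [557.9, 271.7, 30.8]
ee_rot: [0.759, -0.652, 0.007, -0.007]
contact_force: [-0.3, -1.0, -0.9]
gripper_width: 61.8
```

Request:
jog_arm(increments=[[0,0,0.001,0],[0,0,0.0015,0],[0,0,0.0015,0]])

```text
clock: 56.12
position: [558.1, 271.5, 30.3]
ee_rot: [0.759, -0.651, 0.007, -0.007]
contact_force: [-1.3, -1.4, 4.4]
gripper_width: 61.7
```

Request:
jog_arm(increments=[[0,0,0,0],[0,0,0,0],[0,0,0,0],[0,0,0,0],[0,0,0,0]], hand=1)

```text
clock: 56.75
position: [558.0, 271.6, 30.2]
ee_rot: [0.759, -0.651, 0.007, -0.007]
contact_force: [-0.1, 0.2, 0.3]
gripper_width: 85.5
```

Request:
jog_arm(increments=[[0,0,-0.02,0],[0,0,-0.07,0],[0,0,-0.11,0],[0,0,-0.13,0],[0,0,-0.13,0]])

```text
clock: 57.38
position: [556.2, 272.0, 162.1]
ee_rot: [0.759, -0.651, 0.007, -0.009]
contact_force: [0.7, -0.1, -0.1]
gripper_width: 85.5
```

```bash
python3 - <<'E'
from h import *
plan([575,60,155],-81.2)
im=tins()
cv2.imwrite('pics/f21.png',cv2.resize(np.hstack([im['side'],im['top']]),(800,300))[:,:,::-1])
# bin corners from first top pic
b=[(403,172),(710,141),(737,322),(425,355)]
t=[((x+.5)/4-.5+225,(y+.5)/4-.5+165) for x,y in b];W=onz('top',t,45);print('bin',W.round(1),W.mean(0))
E
```

```text
clock 57.38 pos [556.2 272.  162.1] yaw -81.29 F [ 0.7 -0.1 -0.1] w 85.5
shift [0.2124 0.0137 0.0066] turn -0.1 rows 3.4 j [ 0.72  0.44 -0.15  0.01 -0.97 -0.58]
red [('side', [420.2, -123.1], 44), ('top', [421.5, -122.5], 90)]
white [('side', [420.0, -118.3], 115), ('side', [634.4, -32.2], 27), ('side', [516.2, 21.8], 37)]
orange [('top', [620.4, -21.9], 34)]
yellow [('top', [494.7, 13.3], 92)]
bin [[ 587.2 -182.1   45. ]
 [ 607.1 -425.    45. ]
 [ 464.7 -438.3   45. ]
 [ 444.1 -194.5   45. ]] [ 525.77439104 -309.96721228   45.        ]
```

View pics/f21.png

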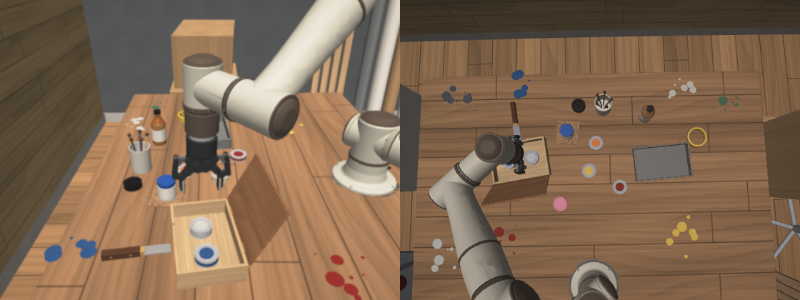

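```bash
python3 - <<'E'
from h import *
plan([619.5,-21.6,70],-85.3)
E
```

```text
clock 57.48 pos [554.9 271.1 159.2] yaw -81.32 F [-0.9  0.1 -0.2] w 85.7
shift [ 0.2989 -0.0181  0.0901] turn 4.0 rows 5.0 j [ 0.72  0.44 -0.15  0.01 -0.97 -0.58]
```

Request:
jog_arm(increments=[[0.05,-0.003,0,0],[0.11,-0.006,0,4],[0.17,-0.01,0,4],[0.23,-0.014,0,4],[0.28,-0.017,0.01,4],[0.299,-0.018,0.05,4],[0.299,-0.018,0.088,4],[0.299,-0.018,0.09,4],[0.299,-0.018,0.09,4]])

```text
clock: 58.6
position: [619.8, -21.5, 70.2]
ee_rot: [0.736, -0.677, 0.006, -0.006]
contact_force: [-0.1, 0.6, 0.6]
gripper_width: 85.5
```

```bash
python3 - <<'E'
from h import *
im=tins();plan([619.5,-21.6,20.5],-85.3)
E
```

```text
orange [('side', [617.8, -21.4], 46)]
yellow [('side', [493.2, 12.6], 71), ('top', [494.6, 13.1], 91)]
red [('side', [420.2, -123.1], 44), ('top', [421.5, -122.5], 90)]
white [('side', [420.1, -118.4], 114), ('side', [618.0, -18.1], 128), ('side', [493.9, 17.1], 135)]
clock 58.70 pos [620.5 -21.1  71.6] yaw -85.26 F [ 0.5 -0.4  0.3] w 85.3
shift [0.0003 0.0021 0.051 ] turn 0.0 rows 0.8 j [ 0.23  0.54 -0.23  0.01 -0.78 -0.15]
```

Request:
jog_arm(increments=[[0,0.002,0.015,0],[0,0.002,0.03,0],[0,0.002,0.044,0],[0,0.002,0.051,0],[0,0.002,0.051,0],[0,0.002,0.051,0]])

```text
clock: 59.45
position: [620.0, -21.2, 20.8]
ee_rot: [0.736, -0.677, 0.007, -0.008]
contact_force: [-0.4, -0.6, -0.5]
gripper_width: 85.3
```

Request:
jog_arm(increments=[[0,0,0,0],[0,0,0,0],[0,0,0,0],[0,0,0,0],[0,0,0,0]], hand=-1)

```text
clock: 60.08
position: [620.8, -21.2, 22.1]
ee_rot: [0.736, -0.677, 0.008, -0.008]
contact_force: [-0.6, 0.3, 5.4]
gripper_width: 61.1
```

Request:
jog_arm(increments=[[0,0,-0.01,0],[0,0,-0.04,0],[0,0,-0.09,0],[0,0,-0.11,0],[0,0,-0.11,0]])

```text
clock: 60.7
position: [618.8, -21.1, 134.0]
ee_rot: [0.736, -0.677, 0.009, -0.01]
contact_force: [-1.0, 0.6, -1.3]
gripper_width: 61.7
```

```bash
python3 - <<'E'
from h import *
d=np.array([.082,-.9966]);c=np.array([526,-310.])
for k in(76,0,-76): print(c+k*d)
plan([*(c+76*d),125],-85.3)
E
```

```text
[ 532.232  -385.7416]
[ 526. -310.]
[ 519.768  -234.2584]
clock 60.70 pos [618.8 -21.1 134. ] yaw -85.23 F [-1.   0.6 -1.3] w 61.7
shift [0.3562 0.1168 0.0057] turn 0.1 rows 6.0 j [ 0.23  0.46 -0.18  0.01 -0.9  -0.15]
```

Request:
jog_arm(increments=[[0.05,0.016,0,0],[0.1,0.033,0,0],[0.16,0.052,0,0],[0.22,0.072,0,0],[0.28,0.092,0,0],[0.33,0.108,0,0],[0.356,0.117,0,0],[0.356,0.117,0.005,0],[0.356,0.117,0.005,0]])

```text
clock: 61.82
position: [531.0, -384.6, 123.5]
ee_rot: [0.736, -0.677, 0.007, -0.01]
contact_force: [0.3, -0.1, -1.4]
gripper_width: 61.5
```

```bash
python3 - <<'E'
from h import *
plan([532.2,-385.7,32],-85.3)
b=get_image('top');crop('top',300,170,430,280,'pics/t22.png',5,b)
E
```

```text
clock 61.83 pos [ 531.  -384.6  123.5] yaw -85.26 F [ 0.3 -0.1 -1.4] w 61.5
shift [0.0014 0.0011 0.0915] turn 0.0 rows 1.5 j [-0.39  0.53 -0.08 -0.02 -0.94  0.48]
```

View pics/t22.png

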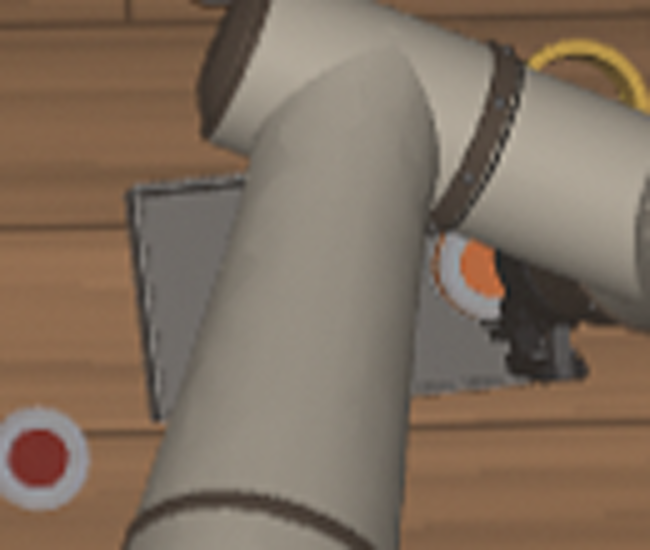

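Request:
jog_arm(increments=[[0.001,0.001,0.03,0],[0.001,0.001,0.06,0],[0.001,0.001,0.08,0],[0.001,0.001,0.09,0],[0.001,0.001,0.093,0],[0.001,0.001,0.093,0]])

```text
clock: 62.62
position: [533.6, -385.1, 31.9]
ee_rot: [0.736, -0.677, 0.008, -0.01]
contact_force: [-0.5, 0.4, -0.7]
gripper_width: 61.7
```

Request:
jog_arm(increments=[[0,0,0.001,0],[0,0,0.002,0],[0,0,0.003,0],[0,0,0.003,0]])

```text
clock: 63.12
position: [533.5, -385.1, 28.9]
ee_rot: [0.736, -0.677, 0.008, -0.01]
contact_force: [0.2, 0.2, -1.3]
gripper_width: 61.5
```

Request:
jog_arm(increments=[[0,0,0.001,0],[0,0,0.002,0],[0,0,0.002,0]])

```text
clock: 63.5
position: [533.6, -385.1, 27.2]
ee_rot: [0.736, -0.677, 0.008, -0.01]
contact_force: [-1.3, -0.4, 1.0]
gripper_width: 61.5
```

Request:
jog_arm(increments=[[0,0,0,0],[0,0,0,0],[0,0,0,0],[0,0,0,0]], hand=0.75)

```text
clock: 64.0
position: [533.6, -385.2, 27.2]
ee_rot: [0.736, -0.677, 0.008, -0.01]
contact_force: [0.4, 0.3, 0.5]
gripper_width: 75.0
```

Request:
jog_arm(increments=[[0,0,-0.02,0],[0,0,-0.07,0],[0,0,-0.1,0],[0,0,-0.11,0],[0,0,-0.11,0]])

```text
clock: 64.62
position: [530.7, -385.4, 137.0]
ee_rot: [0.736, -0.677, 0.008, -0.01]
contact_force: [0.1, -0.1, -0.5]
gripper_width: 74.4
```

```bash
python3 - <<'E'
from h import *
im=tins();plan([494.2,13,130],-85.3)
E
```

```text
yellow [('side', [493.3, 12.6], 69), ('top', [494.6, 13.1], 91)]
red [('side', [420.2, -123.1], 44), ('top', [421.5, -122.5], 90)]
white [('side', [420.3, -118.8], 114), ('side', [493.9, 17.1], 135)]
clock 64.72 pos [ 529.9 -385.   135.3] yaw -85.18 F [-0.6  0.4 -0.4] w 74.8
shift [-0.3996  0.0023  0.0064] turn 0.1 rows 6.4 j [-0.39  0.52 -0.07 -0.02 -0.97  0.48]
```

Request:
jog_arm(increments=[[-0.05,0,0,0],[-0.11,0.001,0,0],[-0.17,0.001,0,0],[-0.23,0.001,0,0],[-0.29,0.002,0,0],[-0.35,0.002,0,0],[-0.39,0.002,0.02,0],[-0.4,0.002,0.05,0],[-0.4,0.002,0.06,0],[-0.4,0.002,0.06,0]], hand=1)

```text
clock: 65.97
position: [495.1, 13.0, 75.3]
ee_rot: [0.736, -0.677, 0.006, -0.008]
contact_force: [-0.6, 0.0, 1.5]
gripper_width: 85.4
```

```bash
python3 - <<'E'
from h import *
im=tins();plan([494.2,13,20.5],-85.3)
E
```

```text
yellow [('side', [493.2, 12.6], 71)]
red [('side', [413.6, -122.2], 24), ('top', [421.5, -122.5], 90)]
white [('side', [403.1, -110.8], 47), ('side', [493.9, 17.1], 135)]
clock 66.08 pos [496.2  13.1  76.8] yaw -85.23 F [0.3 0.3 0.2] w 85.5
shift [0.0001 0.0033 0.0562] turn 0.1 rows 0.9 j [ 0.36  0.36 -0.54  0.01 -0.64 -0.28]
```

Request:
jog_arm(increments=[[0,0.002,0.02,0],[0,0.002,0.035,0],[0,0.002,0.05,0],[0,0.002,0.056,0],[0,0.002,0.056,0],[0,0.002,0.056,0]])

```text
clock: 66.82
position: [496.0, 13.2, 21.5]
ee_rot: [0.736, -0.677, 0.008, -0.01]
contact_force: [-0.5, 0.6, 0.4]
gripper_width: 85.3
```

Request:
jog_arm(increments=[[0,0,0,0],[0,0,0,0],[0,0,0,0],[0,0,0,0],[0,0,0,0]], hand=-1)

```text
clock: 67.45
position: [496.4, 13.2, 22.7]
ee_rot: [0.736, -0.677, 0.008, -0.011]
contact_force: [-1.7, -0.3, 8.7]
gripper_width: 61.2
```

Request:
jog_arm(increments=[[0,0,-0.01,0],[0,0,-0.04,0],[0,0,-0.09,0],[0,0,-0.11,0],[0,0,-0.11,0]])

```text
clock: 68.08
position: [494.3, 13.0, 134.7]
ee_rot: [0.736, -0.677, 0.009, -0.013]
contact_force: [0.3, -0.0, -1.3]
gripper_width: 61.7
```

```bash
python3 - <<'E'
from h import *
plan([526,-310,128],-85.3)
E
```

```text
clock 68.08 pos [494.3  13.  134.7] yaw -85.20 F [ 0.3 -0.  -1.3] w 61.7
shift [ 0.3246 -0.0044  0.0054] turn 0.1 rows 5.2 j [ 0.36  0.27 -0.49  0.01 -0.78 -0.28]
```

Request:
jog_arm(increments=[[0.04,-0.001,0,0],[0.1,-0.002,0,0],[0.16,-0.003,0,0],[0.22,-0.004,0,0],[0.27,-0.004,0,0],[0.31,-0.004,0,0],[0.3246,-0.0044,0.005,0],[0.3246,-0.0044,0.005,0],[0.3246,-0.0044,0.005,0]])

```text
clock: 69.2
position: [525.6, -308.8, 127.7]
ee_rot: [0.736, -0.676, 0.008, -0.013]
contact_force: [-0.4, -0.0, -0.5]
gripper_width: 61.1
```

```bash
python3 - <<'E'
from h import *
plan([526,-310,30],-85.3)
E
```

```text
clock 69.20 pos [ 525.6 -308.8  127.7] yaw -85.14 F [-0.4 -0.  -0.5] w 61.1
shift [0.0018 0.0026 0.0976] turn 0.2 rows 1.6 j [-0.27  0.46 -0.2  -0.02 -0.89  0.37]
```

Request:
jog_arm(increments=[[0.001,0.001,0.03,0],[0.001,0.001,0.06,0],[0.001,0.001,0.08,0],[0.001,0.001,0.095,0],[0.001,0.001,0.097,0],[0.001,0.001,0.097,0],[0.001,0.001,0.097,0]])

```text
clock: 70.08
position: [528.2, -309.2, 31.8]
ee_rot: [0.736, -0.676, 0.009, -0.013]
contact_force: [0.1, 0.1, -1.0]
gripper_width: 61.5
```

Request:
jog_arm(increments=[[0,0,0.001,0],[0,0,0.002,0],[0,0,0.003,0],[0,0,0.003,0]])

```text
clock: 70.58
position: [528.1, -309.2, 28.6]
ee_rot: [0.736, -0.676, 0.009, -0.013]
contact_force: [-0.4, 0.3, -1.8]
gripper_width: 61.4
```

Request:
jog_arm(increments=[[0,0,0.001,0],[0,0,0.0015,0],[0,0,0.0015,0]])

```text
clock: 70.95
position: [528.3, -309.3, 27.8]
ee_rot: [0.736, -0.676, 0.009, -0.013]
contact_force: [-2.2, 0.9, 5.1]
gripper_width: 61.0
```

Request:
jog_arm(increments=[[0,0,0,0],[0,0,0,0],[0,0,0,0],[0,0,0,0]], hand=0.75)

```text
clock: 71.45
position: [528.3, -309.3, 27.7]
ee_rot: [0.736, -0.676, 0.009, -0.013]
contact_force: [-0.5, -0.4, -0.7]
gripper_width: 74.5
```

Request:
jog_arm(increments=[[0,0,-0.02,0],[0,0,-0.07,0],[0,0,-0.1,0],[0,0,-0.11,0],[0,0,-0.11,0]])

```text
clock: 72.08
position: [524.7, -309.9, 137.4]
ee_rot: [0.736, -0.676, 0.009, -0.013]
contact_force: [0.7, -0.9, -0.8]
gripper_width: 74.9
```

```bash
python3 - <<'E'
from h import *
im=tins();plan([421,-122.7,75],-85.3)
E
```

```text
red [('side', [420.2, -123.1], 44)]
white [('side', [420.0, -118.8], 114)]
clock 72.17 pos [ 524.  -309.7  135.8] yaw -85.14 F [ 0.3  0.  -0.7] w 74.6
shift [-0.1947  0.0885  0.0595] turn 0.2 rows 3.6 j [-0.28  0.45 -0.19 -0.02 -0.91  0.37]
```

Request:
jog_arm(increments=[[-0.05,0.023,0,0],[-0.1,0.046,0,0],[-0.15,0.07,0,0],[-0.19,0.087,0.02,0],[-0.195,0.0885,0.05,0],[-0.195,0.0885,0.06,0],[-0.195,0.0885,0.06,0],[-0.195,0.0885,0.06,0]], hand=1)

```text
clock: 73.18
position: [421.8, -122.8, 74.9]
ee_rot: [0.736, -0.677, 0.008, -0.013]
contact_force: [-0.5, -0.3, -0.6]
gripper_width: 85.2
```

```bash
python3 - <<'E'
from h import *
im=tins();plan([421,-122.7,20.5],-85.3)
E
```

```text
red [('side', [420.2, -123.1], 44)]
white [('side', [420.1, -118.5], 113)]
clock 73.28 pos [ 421.7 -122.7   75.1] yaw -85.19 F [ 0.1 -0.6  0.1] w 85.3
shift [0.0002 0.0023 0.0545] turn 0.1 rows 0.9 j [ 0.09  0.29 -0.67 -0.01 -0.58  0.01]
```

Request:
jog_arm(increments=[[0,0.002,0.02,0],[0,0.002,0.035,0],[0,0.002,0.05,0],[0,0.002,0.0545,0],[0,0.002,0.0545,0],[0,0.002,0.0545,0]])

```text
clock: 74.03
position: [421.8, -122.5, 21.1]
ee_rot: [0.736, -0.677, 0.009, -0.014]
contact_force: [-0.4, 0.2, -0.2]
gripper_width: 85.3
```

Request:
jog_arm(increments=[[0,0,0,0],[0,0,0,0],[0,0,0,0],[0,0,0,0],[0,0,0,0]], hand=-1)

```text
clock: 74.65
position: [422.2, -122.5, 22.3]
ee_rot: [0.736, -0.677, 0.009, -0.014]
contact_force: [-1.2, -0.3, 8.7]
gripper_width: 61.5
```

Request:
jog_arm(increments=[[0,0,-0.01,0],[0,0,-0.04,0],[0,0,-0.09,0],[0,0,-0.11,0],[0,0,-0.11,0]])

```text
clock: 75.28
position: [419.4, -123.3, 134.0]
ee_rot: [0.736, -0.677, 0.011, -0.016]
contact_force: [-0.6, -0.2, -1.7]
gripper_width: 61.6
```

```bash
python3 - <<'E'
from h import *
plan([519.8,-234.3,128],-85.3)
E
```

```text
clock 75.28 pos [ 419.4 -123.3  134. ] yaw -85.16 F [-0.6 -0.2 -1.7] w 61.6
shift [ 0.1191 -0.0904  0.0088] turn 0.1 rows 2.4 j [ 0.08  0.18 -0.61 -0.01 -0.74  0.01]
```

Request:
jog_arm(increments=[[0.04,-0.03,0,0],[0.08,-0.06,0,0],[0.11,-0.085,0,0],[0.119,-0.0904,0.005,0],[0.119,-0.0904,0.007,0],[0.119,-0.0904,0.007,0],[0.119,-0.0904,0.007,0]])

```text
clock: 76.15
position: [519.1, -233.5, 129.9]
ee_rot: [0.736, -0.676, 0.011, -0.016]
contact_force: [-0.4, -0.4, -1.9]
gripper_width: 61.7
```

```bash
python3 - <<'E'
from h import *
plan([519.8,-233.8,30],-85.3)
a=get_image('side');b=get_image('top')
cv2.imwrite('pics/f23.png',cv2.resize(np.hstack([a[130:260,200:380],b[165:295,280:460]]),(800,289),interpolation=cv2.INTER_CUBIC)[:,:,::-1])
E
```

```text
clock 76.15 pos [ 519.1 -233.5  129.9] yaw -85.10 F [-0.4 -0.4 -1.9] w 61.7
shift [0.001  0.003  0.0998] turn 0.2 rows 1.6 j [-0.15  0.39 -0.3  -0.02 -0.84  0.24]
```

View pics/f23.png

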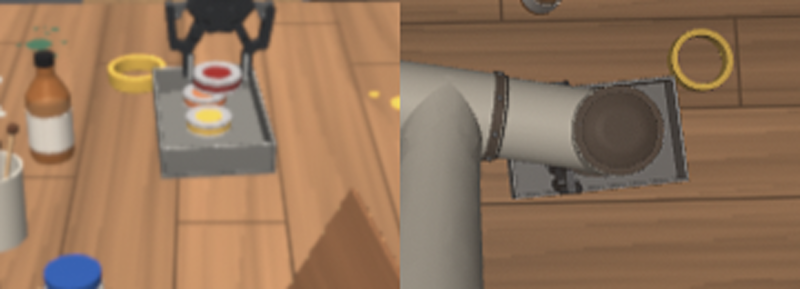

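Request:
jog_arm(increments=[[0.001,0.001,0.03,0],[0.001,0.001,0.06,0],[0.001,0.001,0.08,0],[0.001,0.001,0.095,0],[0.001,0.001,0.1,0],[0.001,0.001,0.1,0],[0.001,0.001,0.1,0]])

```text
clock: 77.12
position: [522.9, -234.0, 31.1]
ee_rot: [0.737, -0.676, 0.012, -0.016]
contact_force: [-0.3, 1.0, -1.3]
gripper_width: 61.5
```

Request:
jog_arm(increments=[[0,0,0.001,0],[0,0,0.002,0],[0,0,0.003,0],[0,0,0.003,0]])

```text
clock: 77.62
position: [522.9, -234.0, 28.0]
ee_rot: [0.736, -0.676, 0.012, -0.016]
contact_force: [0.2, -0.8, -1.3]
gripper_width: 61.3
```

Request:
jog_arm(increments=[[0,0,0.001,0],[0,0,0.0015,0],[0,0,0.0015,0]])

```text
clock: 78.0
position: [523.1, -234.0, 27.5]
ee_rot: [0.737, -0.676, 0.012, -0.016]
contact_force: [-2.1, 0.9, 5.3]
gripper_width: 61.4
```

Request:
jog_arm(increments=[[0,0,0,0],[0,0,0,0],[0,0,0,0],[0,0,0,0]], hand=0.75)

```text
clock: 78.5
position: [523.1, -234.0, 27.4]
ee_rot: [0.737, -0.676, 0.012, -0.016]
contact_force: [0.4, 0.3, -0.0]
gripper_width: 74.8
```

Request:
jog_arm(increments=[[0,0,-0.02,0],[0,0,-0.07,0],[0,0,-0.13,0],[-0.05,0,-0.17,0],[-0.1,0,-0.2,0],[-0.15,0.05,-0.22,0],[-0.15,0.1,-0.22,0],[-0.15,0.1,-0.22,0],[-0.15,0.1,-0.22,0]])

```text
clock: 79.62
position: [402.4, -94.9, 244.5]
ee_rot: [0.737, -0.676, 0.012, -0.017]
contact_force: [1.0, 0.2, 0.0]
gripper_width: 74.8
```

```bash
python3 - <<'E'
from h import *
plan([519.8,-233.8,30],-85.3)
a=get_image('side');b=get_image('top')
cv2.imwrite('pics/side24.png',cv2.resize(a,(800,600))[:,:,::-1]);cv2.imwrite('pics/top24.png',cv2.resize(b[90:310,90:450],(800,489))[:,:,::-1])
E
```

```text
clock 79.62 pos [402.4 -94.9 244.5] yaw -85.06 F [1.  0.2 0. ] w 74.8
shift [ 0.1495 -0.096   0.218 ] turn 0.2 rows 4.5 j [ 0.16 -0.   -0.5  -0.   -1.03 -0.08]
```

View pics/side24.png

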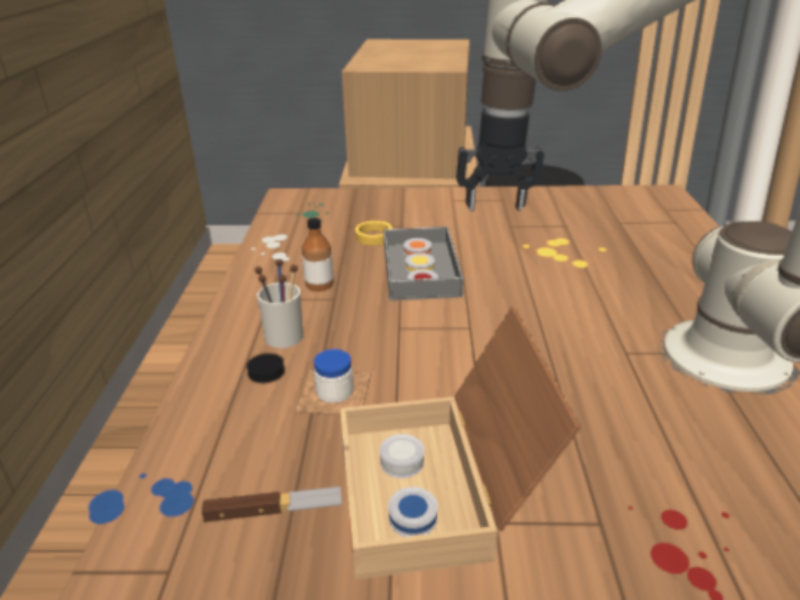

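View pics/top24.png

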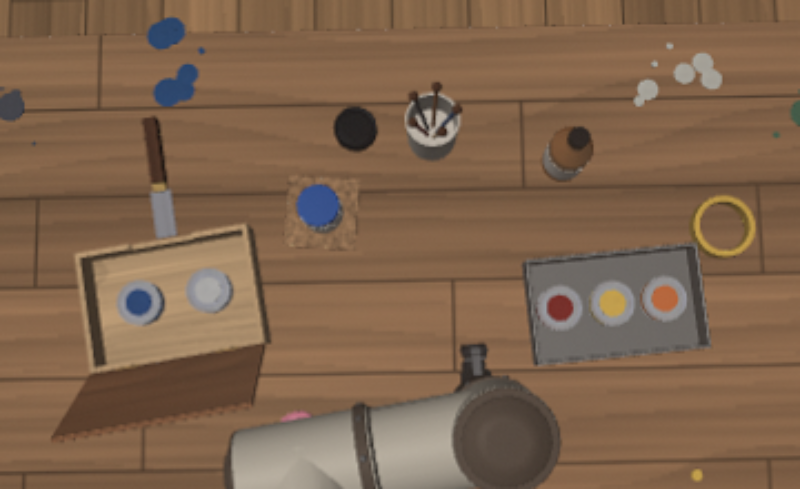

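```bash
python3 - <<'E'
from h import *
print(np.abs(read_state()['joint_vel']).max()); print(job_done())
E
```

```text
0.011824869284162872
the job is handed in; nothing more can be done
None
```

I finished the job and handed it in at about 80 s of the 210 s allowed; `job_done()` reports no verdict.

- **Jar, lid and scraper:** I moved the jar upright onto the cork mat. With the scraper blade in the notch I levered the lid up and pushed it past upright, by my estimate to about 110–115°. The scraper then went flat on the bench in front of the box, not back in its original spot.
- **Testing the tins:** Five tins were there, and I pressed each at the rim.

| Tin | Result | Rim movement | Force |
|---|---|---|---|
| Orange, yellow, red | rocked | sank about 3 mm, tilt visible | 3–6 N while tilting, up to 11.5 N once stopped |
| White | steady | almost none | 22.8 N |
| Blue | steady | almost none | 10.8 N |

- **Sorting:** White and blue stand side by side on the floor of the box, about 30 mm apart. Orange, yellow and red are in the grey bin.
- **Knocked tin:** The yellow tin was knocked aside during the run, so I located it again before picking it up.

The last pictures show the lid still open, the jar on the mat, the scraper flat and the tins as sorted. The mug, tape and bottle, and the black and pink look-alikes, were untouched, and the gripper was in free air. No check failed. The two cameras differed by about 2–3 mm on most positions. Orange's tilt was faint in the first picture, so I pressed it harder and checked that it rocked back before counting it as bulged.

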